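Stack used sample cups, dose them with detergent and lid the stack

ROBOT

A 6-joint arm with a two-finger parallel gripper is mounted at the origin on the work surface. World frame = base frame: x ahead of the robot, y to its left, z up, the work surface at z = 0. Lengths are in m, angles in rad, forces in N, time in s.
With the tool pointing down it reaches from about 0.35 to 0.775 m from the base axis. Payload 5.5 kg.
Tool frame: the origin (TCP) lies between the finger pads; the fingertips stand 19 mm ahead of it and the grasp point (between the pads) is the TCP; z points along the fingers, y is the line along which they close (so a half turn about z gives the same grasp; the last joint's range is limited). The gripper opens to 85 mm and grips with 20 to 120 N. Pads are 22 mm wide; open, the fingers measure 114 mm over their backs; the gripper's body (76 mm by 85 mm) begins 54 mm behind the grasp point. The pads swing forward as they close: fully open they stand 13 mm farther back than shut.
Start: joints at [-1.456, 0.313, 0.046, 1.304, 0, 1.431], TCP at [0.145, -0.556, 0.25] pointing down, gripper open.
Joint ranges: [-2.76, 2.76], [-0.86, 1.69], [-1.03, 1.26], [-2.2, 2.34], [-1.47, 1.5], [-3.14, 3.14]. Speed limits (rad/s): [2.57, 2.57, 3.14, 3.14, 3.14, 3.14].

INTERFACE

Orientations are given as a unit quaternion [w, x, y, z].
In Python, from workcell import env gives the robot as it stands.
- The arm moves only by the shell command python3 -m pendant 'ROWS' [FORCE]. ROWS is JSON, a list of rows, each an object with "travel": the shift along the tool's x, y, z scaled (see below), a list of three; "rot": the turn, a rotation vector about the tool's x, y, z scaled (see below), a list of three; "fingers": the opening, from -1 (shut) to 1 (fully open). In form: [{"travel": [dx, dy, dz], "rot": [wx, wy, wz], "fingers": fingers}, ...]. A call has 1 to 10 rows; each row is the pose to reach, as a shift and turn from the pose commanded when the call began, along the tool's axes at that moment; what a row does not reach only later rows make up. The controller multiplies each number of a shift by 0.12 m and each number of a turn by 60 degrees. A row lasts 1/10 s, in which the tool goes at most 50 mm and 8.59 degrees, less where a joint would pass 70% of its speed; a pose out of reach is approached as far as the arm can. A call with a number of a shift or a turn outside -1 to 1 is refused whole. A call with a gripper value outside its range is refused whole. The fingers move at their own pace and stop on an object; FORCE is the grip in N (left out, the last holds). Time passes only in rows, so rows that repeat a pose let the fingers close. It gives the time, the measured TCP pose, the force, the opening and the grip force at its end, in the units of the state.
- env.get_state(): the state, without advancing time (a new reading comes with each control period).
- env.read_camera(name): name is "scene" or "top" or "wrist"; returns (picture, depth): 384x512x3 uint8, blue, green, red; 384x512 float32, m along the optical axis (not along the pixel's ray), 0 where there is no reading.
- env.camera_model(name): a dict with "fovy" (degrees; the focal length in pixels is half the picture's height over the tangent of half this angle, whatever the lens; pixels are square), "cx", "cy" (the principal point, pixels), "rvec" (rotation vector, rad) and "tvec" (3), from world to camera coordinates, as OpenCV has them; the wrist camera has in their place "T_tool_cam" (4x4, takes a point from camera to tool coordinates, whose origin is the TCP and whose axes are the flange's). Camera axes: x right, y down, z forward; pixel columns grow to the right and rows downward; lengths in m; the calibration is good to about 2 mm. A picture is of the moment at which its call begins: read the wrist's pose just before it. camera_model takes no time and is no camera call.
- env.hand_in(): hands the job in; it is judged then, once.
Trained networks look in the newest picture that a camera, given by its name, has taken for a name from the list of things; names that differ only in an ending like _2 or _b are one class to them, and where a whole thing is asked for, a point or a joint stands for the part that bears it (a point fixed in the world has none). Each returns a list of dicts, best first, with "conf" (0 to 1); they miss things now and then, are a little off and sometimes report something else, mostly with a low value. They report only what shows in the picture. A call takes as long as a camera call. They do not tell look-alikes from the thing itself.
- env.outline_of(camera, target): "mask" (384x512 bool, what is visible of it) and "xy" ([column, row] in pixels, amid what is visible of it).
The state is a dict: "clock": time; "joint_pos": joint angles; "qvel": joint speeds; "tau": joint torques, N m; "tcp_pos": TCP position; "orientation": TCP orientation; "wrist_force": force on the tool from outside, world axes, zero at the start; "ft_torque": the same for the moment, N m; "finger_gap": finger opening in m; "grip_force": force on a finger pad.
Only numpy, scipy, OpenCV 4.12 (cv2) and the standard library are available. Lean on these libraries where they do the work, as an engineer would, in place of code of your own. Each camera call takes 0.05 s, during which the arm holds its last target. There are 200 camera calls.

TASK

Get the used steel sample cups ready for wash-up: nest all of them, mouth up, into one stack in the cup place on the carriage while it is out from under the pump, then slide the carriage fully in so that the stack stands under the spout, and press the pump head fully down and let it come up again. Then pull the carriage fully back out and put the lid, knob up, squarely on the top cup. Do not work the pump unless the stack is under its spout, and do not shift or knock over the jars, weight, dish and bottle standing around.

Things in the scene. Friction and masses are not known exactly. Their poses are not given: they have to be found in the camera images.
- cup1: one of 3 to 5 identical steel cups (absent ones: None), mouth up on the bench. 56 mm tall; conical body, outer diameter 43 mm at the foot, 56 mm at 30 mm height; there a flat shoulder steps out to a straight collar, outer 66, inner 61 mm, up to the rim. Grip across the collar. Set into another, its shoulder rests on the lower rim, 26 mm higher, the collar showing. Origin: centre of underside, z up
- cup2: identical to cup1 (may be None), 90 g; in a full stack of n cups the origins stand 0, 26, 52, ... mm above the carriage's cup place
- cup3: identical to cup1 (may be None), 90 g; in a full stack of n cups the origins stand 0, 26, 52, ... mm above the carriage's cup place
- cup4: identical to cup1 (may be None), 90 g; in a full stack of n cups the origins stand 0, 26, 52, ... mm above the carriage's cup place
- cup5: identical to cup1 (may be None), 90 g; in a full stack of n cups the origins stand 0, 26, 52, ... mm above the carriage's cup place
- lid: the stack's lid, knob up on the bench: steel disc, diameter 72 mm, 4 mm thick, under it a round boss (diameter 52, 6 mm deep), on top a black knob (diameter 18, 26 mm tall). Heights: boss 0 to 6, disc 6 to 10, knob 10 to 36 mm. On a cup the boss enters the mouth and the disc rests on the rim; the lid's origin is then 50 mm above that cup's. Origin: centre of the boss's underside, z up. 80 g
- station: dosing station, fixed: a low aluminium track 80 mm wide along its y, from y = -140 to +250 mm, end stops 30 mm tall, and a white pump bottle (diameter 68 mm) with its axis at x = +90, y = -80 mm. The pump's spout reaches from there to x = 0 over the track, its underside about 206 mm above the bench. Origin: on the bench, on the track's centre line; z up
- sled (a joint): the carriage on the track, in m: 0 = fully out (at the stop away from the pump; the cup place is then at y = +90 mm of the station), 0.17 = fully in (cup place straight under the pump's spout). It grows as the carriage moves along the station's -y. It starts within 40 mm of fully out. Slides with about 1.5 N friction and stays where left
- sled_well (a point): centre of the cup place on the carriage, at its floor (23 mm above the bench): a round steel collar 10 mm tall, inner diameter 56 mm, outer 62 mm, in which one cup's foot stands loosely. z up, axes parallel to the station's
- sled_handle (a point): centre of the top of the carriage's upright white handle, a plate 14 mm thick along x, 26 mm wide along y, 62 mm tall, top 85 mm above the bench; 115 mm from the cup place towards the station's +y. Grip it across its 14 mm thickness from above and move it along the track
- pump (a joint): the pump head's travel, in m: 0 = up, 0.012 = fully down. Sprung: about 3 N to start it, 9 N fully down; it returns by itself
- pump_top (a point): centre of the flat top of the pump head (white round cap, diameter 42 mm) on the bottle's axis, 232 mm above the bench when up; press it straight down here. The spout is part of the head and moves with it
- jar_a: bystander: amber glass jar, diameter 44 mm, 55 mm tall, stands among the cups; origin at its underside, z up
- weight: bystander: brass calibration weight, diameter 38 mm, 50 mm tall; origin at its underside, z up
- jar_b: bystander: clear glass jar, diameter 52 mm, 75 mm tall; origin at its underside, z up
- dish: bystander: closed clear dish, diameter 80 mm, 28 mm tall; origin at its underside, z up
- bottle: bystander: white plastic bottle, diameter 54 mm, 100 mm tall; origin at its underside, z up
Things that resemble listed ones, but are neither listed nor needed, are in the scene too. Leave any green or turquoise look-alike of the cup3 alone.

How it is judged:
On the way, in this order (a step that is already met when the one before it is completed fails the run):
1. all present cups are nested upright in one stack in the carriage's cup place, the carriage out from under the pump (horizontal distance between each of cup1, cup2, cup3, cup4, cup5 and sled_well below 0.015 m and angle between each of cup1, cup2, cup3, cup4, cup5's own z axis and vertical below 0.1 rad and (z of cup1 in the frame of sled_well between -0.005 and 0.005 m or z of cup1 in the frame of sled_well between 0.021 and 0.031 m or z of cup1 in the frame of sled_well between 0.047 and 0.057 m or z of cup1 in the frame of sled_well between 0.073 and 0.083 m or z of cup1 in the frame of sled_well between 0.099 and 0.109 m) and (z of cup2 in the frame of sled_well between -0.005 and 0.005 m or z of cup2 in the frame of sled_well between 0.021 and 0.031 m or z of cup2 in the frame of sled_well between 0.047 and 0.057 m or z of cup2 in the frame of sled_well between 0.073 and 0.083 m or z of cup2 in the frame of sled_well between 0.099 and 0.109 m) and (z of cup3 in the frame of sled_well between -0.005 and 0.005 m or z of cup3 in the frame of sled_well between 0.021 and 0.031 m or z of cup3 in the frame of sled_well between 0.047 and 0.057 m or z of cup3 in the frame of sled_well between 0.073 and 0.083 m or z of cup3 in the frame of sled_well between 0.099 and 0.109 m) and (z of cup4 in the frame of sled_well between -0.005 and 0.005 m or z of cup4 in the frame of sled_well between 0.021 and 0.031 m or z of cup4 in the frame of sled_well between 0.047 and 0.057 m or z of cup4 in the frame of sled_well between 0.073 and 0.083 m or z of cup4 in the frame of sled_well between 0.099 and 0.109 m) and (z of cup5 in the frame of sled_well between -0.005 and 0.005 m or z of cup5 in the frame of sled_well between 0.021 and 0.031 m or z of cup5 in the frame of sled_well between 0.047 and 0.057 m or z of cup5 in the frame of sled_well between 0.073 and 0.083 m or z of cup5 in the frame of sled_well between 0.099 and 0.109 m) and value of joint sled below 0.1 m and value of joint pump below 0.003 m), for 0.2 s.
2. the carriage is fully in, the stack whole, the pump still up (horizontal distance between each of cup1, cup2, cup3, cup4, cup5 and sled_well below 0.015 m and angle between each of cup1, cup2, cup3, cup4, cup5's own z axis and vertical below 0.1 rad and value of joint sled above 0.158 m and value of joint pump below 0.003 m), for 0.2 s.
3. the pump head is pressed down over the open stack (horizontal distance between each of cup1, cup2, cup3, cup4, cup5 and sled_well below 0.015 m and angle between each of cup1, cup2, cup3, cup4, cup5's own z axis and vertical below 0.1 rad and value of joint sled above 0.158 m and value of joint pump above 0.009 m and horizontal distance between lid and sled_well above 0.05 m), for 0.1 s.
4. the pump head is up again and the carriage fully back out with the whole stack (horizontal distance between each of cup1, cup2, cup3, cup4, cup5 and sled_well below 0.015 m and angle between each of cup1, cup2, cup3, cup4, cup5's own z axis and vertical below 0.1 rad and value of joint sled below 0.015 m and value of joint pump below 0.003 m), for 0.2 s.
At the end, for the whole second after the job is handed in: All cups present nested upright in the cup place (within 15 mm of its axis, 5 mm of nested height, 0.1 rad of upright), carriage within 15 mm of fully out, pump up, lid at rest, level and knob up on the top cup (within 9 mm of its axis, 5 mm of seated height) (all of step 4 and (z of cup1 in the frame of sled_well between -0.005 and 0.005 m or z of cup1 in the frame of sled_well between 0.021 and 0.031 m or z of cup1 in the frame of sled_well between 0.047 and 0.057 m or z of cup1 in the frame of sled_well between 0.073 and 0.083 m or z of cup1 in the frame of sled_well between 0.099 and 0.109 m) and (z of cup2 in the frame of sled_well between -0.005 and 0.005 m or z of cup2 in the frame of sled_well between 0.021 and 0.031 m or z of cup2 in the frame of sled_well between 0.047 and 0.057 m or z of cup2 in the frame of sled_well between 0.073 and 0.083 m or z of cup2 in the frame of sled_well between 0.099 and 0.109 m) and (z of cup3 in the frame of sled_well between -0.005 and 0.005 m or z of cup3 in the frame of sled_well between 0.021 and 0.031 m or z of cup3 in the frame of sled_well between 0.047 and 0.057 m or z of cup3 in the frame of sled_well between 0.073 and 0.083 m or z of cup3 in the frame of sled_well between 0.099 and 0.109 m) and (z of cup4 in the frame of sled_well between -0.005 and 0.005 m or z of cup4 in the frame of sled_well between 0.021 and 0.031 m or z of cup4 in the frame of sled_well between 0.047 and 0.057 m or z of cup4 in the frame of sled_well between 0.073 and 0.083 m or z of cup4 in the frame of sled_well between 0.099 and 0.109 m) and (z of cup5 in the frame of sled_well between -0.005 and 0.005 m or z of cup5 in the frame of sled_well between 0.021 and 0.031 m or z of cup5 in the frame of sled_well between 0.047 and 0.057 m or z of cup5 in the frame of sled_well between 0.073 and 0.083 m or z of cup5 in the frame of sled_well between 0.099 and 0.109 m) and angle between lid's own z axis and vertical below 0.1 rad and ((horizontal distance between lid and cup1 below 0.009 m and z of lid in the frame of cup1 between 0.045 and 0.055 m) or (horizontal distance between lid and cup2 below 0.009 m and z of lid in the frame of cup2 between 0.045 and 0.055 m) or (horizontal distance between lid and cup3 below 0.009 m and z of lid in the frame of cup3 between 0.045 and 0.055 m) or (horizontal distance between lid and cup4 below 0.009 m and z of lid in the frame of cup4 between 0.045 and 0.055 m) or (horizontal distance between lid and cup5 below 0.009 m and z of lid in the frame of cup5 between 0.045 and 0.055 m)) and linear speed of lid below 0.02 m/s); the robot touches nothing.
It fails at once if the pump is worked while the carriage is not under the spout (value of joint pump above 0.006 m and value of joint sled below 0.14 m).
It fails at once if a bystander is shifted by more than 40 mm or knocked over (distance of any of jar_a, weight, jar_b, dish, bottle from where it was at the start of the episode above 0.04 m or angle between any of jar_a, weight, jar_b, dish, bottle's own z axis and vertical above 0.5 rad).
Of cup1, cup2, cup3, cup4, cup5 only 3 to 5 are there at a start; the rules pass over those that are not, and their reading is None.
At some moment in a run one of cup1, cup2, cup3, cup4, cup5, lid may be knocked a few centimetres aside while the robot is not near it.
It also fails if it takes over 210 s, if anything falls off the work surface, if the arm or the gripper's body presses on something with over 40 N, if the wrist force passes 120 N, or if a joint passes its speed limit or range.

## Working session

There is one attempt and no reset: what is moved stays moved. The work goes in short steps, Python scripts to look and compute and a shell command to move; the robot and the scene stay as the last step left them, time stands still between calls to the robot, and variables do not carry over. Pictures are saved under pics/ and viewed, at most 14 in all, crops included, and the job is handed in when it is done.

```bash
ls; mkdir -p pics; cat > h.py <<'E'
import numpy as np,cv2
from workcell import env
from scipy.spatial.transform import Rotation as R
def cam(n):
    m=env.camera_model(n); f=192/np.tan(np.radians(m['fovy'])/2)
    if n=='wrist':
        s=env.get_state(); q=s['orientation']
        T=np.eye(4);T[:3,:3]=R.from_quat([q[1],q[2],q[3],q[0]]).as_matrix();T[:3,3]=s['tcp_pos']
        T=T@np.array(m['T_tool_cam'])
    else:
        T=np.eye(4);Rm=cv2.Rodrigues(np.array(m['rvec'],float))[0];T[:3,:3]=Rm.T;T[:3,3]=-Rm.T@np.ravel(m['tvec'])
    return f,m['cx'],m['cy'],T
def shot(n,save=None,scale=1.5):
    c=cam(n); im,d=env.read_camera(n)
    if save: cv2.imwrite('pics/'+save,cv2.resize(im,None,fx=scale,fy=scale))
    v,u=np.mgrid[:384,:512]; f,cx,cy,T=c
    P=np.stack([(u-cx)/f*d,(v-cy)/f*d,d],-1)@T[:3,:3].T+T[:3,3]
    P[d<=0]=np.nan
    return im,d,P,c
def proj(c,p):
    f,cx,cy,T=c; q=T[:3,:3].T@(np.array(p)-T[:3,3]); return [f*q[0]/q[2]+cx,f*q[1]/q[2]+cy]
E
python3 - <<'E'
from h import *
s=env.get_state();print({k:np.round(v,3) for k,v in s.items()})
for n in ['top','scene']:
    im,d,P,c=shot(n,n+'0.png');print(n,c[:3],np.round(c[3],3).tolist())
    for t in ['cup1','lid','station','sled_handle','sled_well','pump_top','jar_a','weight','jar_b','dish','bottle']:
        for o in env.outline_of(n,t):
            m=o['mask']; p=P[m]; p=p[~np.isnan(p[:,0])]
            if len(p)<5: continue
            zt=np.percentile(p[:,2],97); q=p[p[:,2]>zt-.008]
            print(n,t,round(o['conf'],2),np.round(o['xy']),m.sum(),'med',np.round(np.median(p,0),3),'topmid',np.round((q.min(0)+q.max(0))/2,3),'ext',np.round(np.ptp(q,axis=0),3))
E
```

```text
pics
{'clock': np.float64(0.0), 'joint_pos': array([-1.456,  0.314,  0.045,  1.304, -0.   ,  1.431]), 'qvel': array([-0.001, -0.   ,  0.   ,  0.001,  0.001,  0.001]), 'tau': array([ 0.0000e+00, -4.8063e+01,  2.9853e+01,  2.0000e-02, -0.0000e+00,
       -0.0000e+00]), 'tcp_pos': array([ 0.145, -0.556,  0.249]), 'orientation': array([-0.001,  0.992,  0.127,  0.   ]), 'wrist_force': array([ 0.321, -0.117, -0.63 ]), 'ft_torque': array([-0.049, -0.017, -0.013]), 'grip_force': np.float64(0.0), 'finger_gap': np.float64(0.086)}
top (np.float64(469.94027021579853), 250.48678779170598, 178.06688181295021) [[0.013, -0.994, 0.109, 0.315], [-1.0, -0.016, -0.022, -0.008], [0.024, -0.108, -0.994, 1.551], [0.0, 0.0, 0.0, 1.0]]
top cup1 0.89 [286. 140.] 330 med [ 0.613 -0.158  0.027] topmid [ 0.606 -0.155  0.056] ext [0.064 0.065 0.011]
top cup1 0.87 [329. 180.] 304 med [ 0.478 -0.302  0.02 ] topmid [ 0.474 -0.296  0.056] ext [0.062 0.064 0.012]
top cup1 0.81 [273. 188.] 318 med [ 0.453 -0.117  0.021] topmid [ 0.449 -0.115  0.055] ext [0.062 0.064 0.011]
top cup1 0.75 [210. 218.] 345 med [0.35  0.091
[... 3793 characters left out ...]
.073] ext [0.044 0.045 0.01 ]
scene weight 0.68 [204. 212.] 230 med [ 0.371 -0.118  0.029] topmid [ 0.387 -0.118  0.049] ext [0.068 0.031 0.012]
scene jar_b 0.71 [212. 270.] 361 med [ 0.543 -0.202  0.051] topmid [ 0.534 -0.199  0.054] ext [0.038 0.038 0.01 ]
scene jar_b 0.67 [257. 330.] 665 med [ 0.731 -0.208  0.072] topmid [ 0.722 -0.202  0.073] ext [0.044 0.045 0.01 ]
scene dish 0.74 [295. 161.] 474 med [0.403 0.202 0.056] topmid [0.391 0.212 0.097] ext [0.023 0.023 0.01 ]
scene dish 0.71 [143. 246.] 768 med [ 0.359 -0.296  0.027] topmid [ 0.352 -0.294  0.027] ext [0.078 0.079 0.01 ]
scene bottle 0.7 [296. 162.] 423 med [0.404 0.201 0.057] topmid [0.393 0.211 0.096] ext [0.021 0.02  0.01 ]
```

View pics/top0.png

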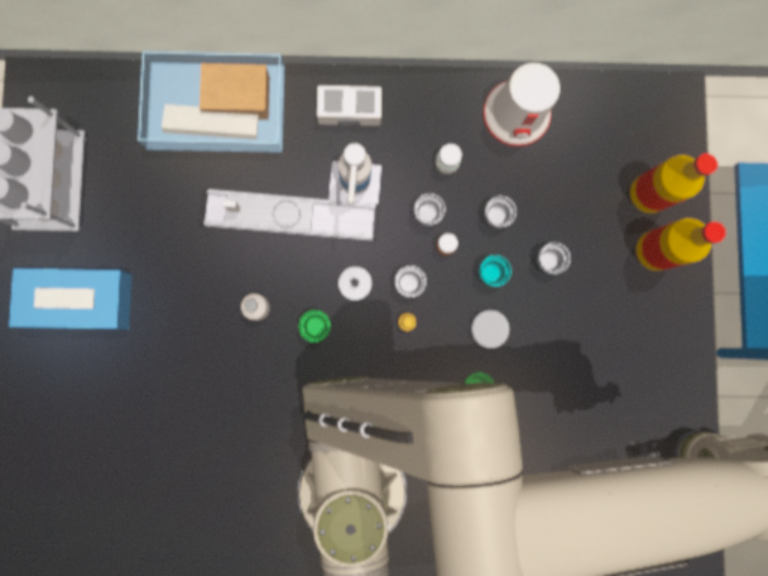

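View pics/scene0.png

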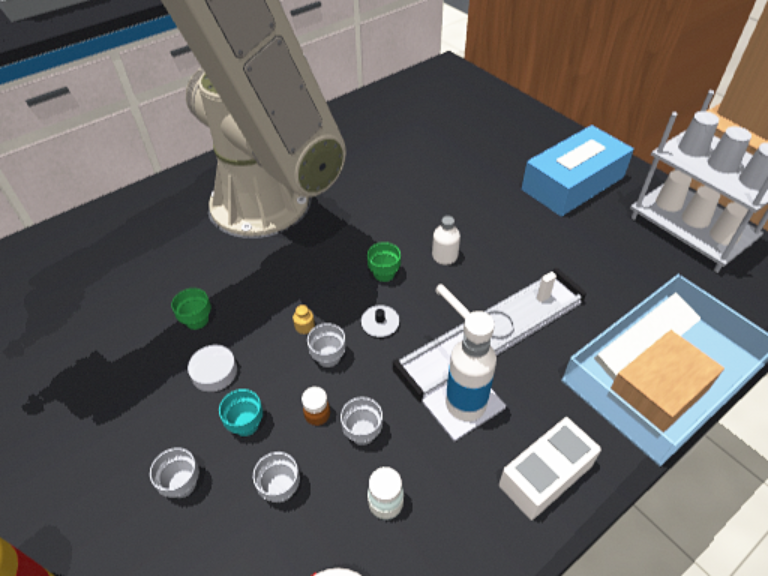

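Four steel cups are in view, at top-picture pixels (430,209), (500,211), (555,258) and (410,282). The teal cup at (495,270) and the green ones at (314,325) and (480,385) stay put. The lid is at (355,283), the well ring at (287,213) and the handle at (230,205).

```bash
cat >> h.py <<'E'
def ring(P,near,zlo,zhi,r=.05):
    q=P[(P[...,2]>zlo)&(P[...,2]<zhi)&(np.hypot(P[...,0]-near[0],P[...,1]-near[1])<r)]
    if len(q)<15: return None,len(q)
    (x,y),rad=cv2.minEnclosingCircle(q[:,:2].astype(np.float32)); return np.round([x,y,rad],4),len(q)
def plan(target,yaw=None):
    s=env.get_state();q=s['orientation'];Rm=R.from_quat([q[1],q[2],q[3],q[0]])
    d=Rm.inv().apply(np.array(target)-s['tcp_pos'])/.12
    print('at',np.round(s['tcp_pos'],4),'travel',np.round(d,3),end=' ')
    m=Rm.as_matrix();y=np.degrees(np.arctan2(m[1,0],m[0,0]));print('yaw',round(y,2),'tilt',np.round(m[:2,2],4),end=' ')
    if yaw is not None:
        w=(Rm.inv()*R.from_matrix([[np.cos(np.radians(yaw)),np.sin(np.radians(yaw)),0],[np.sin(np.radians(yaw)),-np.cos(np.radians(yaw)),0],[0,0,-1]])).as_rotvec(degrees=True)/60
        print('rot',np.round(w,3))
    else: print()
CUPS=[(.449,-.117),(.606,-.157),(.604,-.311),(.503,-.429)]
E
python3 - <<'E'
from h import *
for n in ['top','scene']:
    im,d,P,c=shot(n)
    print(n,[ring(P,p,.045,.07,.045) for p in CUPS],'lid',ring(P,(.448,0),.02,.045,.025),ring(P,(.448,0),.006,.014,.045))
    print(' handle',ring(P,(.604,.267),.07,.1,.03),'cap',ring(P,(.69,.005),.222,.245,.026),'amber',ring(P,(.534,-.198),.04,.07,.03))
    m=(P[...,2]>.012)&(P[...,2]<.05)&(abs(P[...,0]-.61)<.07)&(P[...,1]>-.09)&(P[...,1]<.34)
    q=P[m][:,:2].astype(np.float32); k=q[(q[:,1]>.08)]
    print(' track',cv2.minAreaRect(k),cv2.minAreaRect(q),'y range',q[:,1].min(),q[:,1].max())
    w=P[(P[...,2]>.029)&(P[...,2]<.045)&(abs(P[...,0]-.6)<.045)&(abs(P[...,1]-.155)<.05)]
    print(' wellring',len(w),cv2.minEnclosingCircle(w[:,:2].astype(np.float32)) if len(w)>5 else '')
    for y in ([.1,.14,.18,.22] if n=='top' else []):
        g=P[(abs(P[...,1]-y)<.01)&(abs(P[...,0]-.6)<.08)&(P[...,2]>.01)]; print(y,np.round([g[:,0].min(),g[:,0].max()],3))
plan([.45,-.117,.2],90)
im,d,P,c=shot('top')
cv2.imwrite('pics/c.png',cv2.resize(im[115:175,120:260],None,fx=5,fy=5))
E
```

```text
top [(array([ 0.4493, -0.1154,  0.033 ]), 59), (array([ 0.6071, -0.1561,  0.0337]), 70), (array([ 0.604 , -0.3102,  0.034 ]), 77), (array([ 0.5039, -0.4259,  0.0332]), 78)] lid (array([0.4468, 0.0031, 0.009 ]), 26) (array([ 0.4474, -0.002 ,  0.0441]), 267)
 handle (array([0.6038, 0.2686, 0.0131]), 44) cap (array([0.6771, 0.0061, 0.0206]), 121) amber (array([ 0.5331, -0.1953,  0.0203]), 126)
 track ((0.5948328375816345, 0.21009641885757446), (0.2623235583305359, 0.09031043201684952), 86.03858184814453) ((0.612103283405304, 0.14531992375850677), (0.38898956775665283, 0.13617536425590515), 89.4612808227539) y range -0.049248155 0.33978134
 wellring 100 ((0.5872682332992554, 0.1553579568862915), 0.053586479276418686)
0.1 [0.553 0.639]
0.14 [0.557 0.633]
0.18 [0.559 0.644]
0.22 [0.562 0.638]
scene [(array([ 0.449 , -0.1173,  0.0345]), 160), (array([ 0.6069, -0.1584,  0.0338]), 192), (array([ 0.6037, -0.3138,  0.0334]), 219), (array([ 0.5033, -0.4288,  0.0338]), 240)] lid (array([ 0.449 , -0.0013,  0.01  ]), 49) (array([0.4471, 0.0008, 0.0366]), 343)
 handle (array([0.6061, 0.2651, 0.014 ]), 64) cap (array([0.6782, 0.0033, 0.021 ]), 231) amber (array([ 0.5337, -0.1985,  0.021 ]), 230)
 track ((0.6021150946617126, 0.20888662338256836), (0.2621007561683655, 0.08011025190353394), 85.6517105102539) ((0.6242198944091797, 0.14232829213142395), (0.3914237916469574, 0.1349506974220276), 85.97273254394531) y range -0.05350512 0.33967477
 wellring 52 ((0.5963086485862732, 0.15183036029338837), 0.03287075087428093)
at [ 0.1449 -0.5565  0.2503] travel [ 3.383 -2.903  0.419] yaw 14.6 tilt [ 0.     -0.0001] rot [ 0.     0.    -1.257]
```

View pics/c.png

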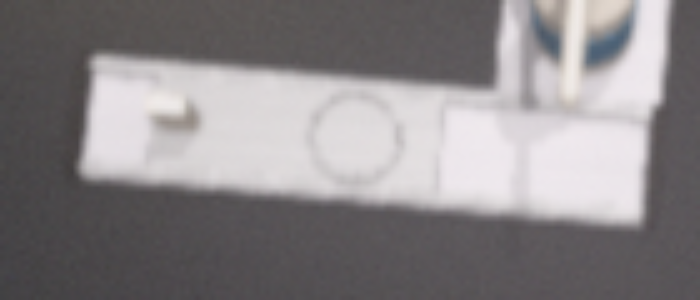

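```bash
r='{"travel":[1,-1,0],"rot":[0,0,-1],"fingers":1}'; python3 -m pendant '[{"travel":[0.4,-0.4,0],"rot":[0,0,-0.2],"fingers":1},{"travel":[0.8,-0.8,0],"rot":[0,0,-0.4],"fingers":1},{"travel":[1,-1,0],"rot":[0,0,-0.6],"fingers":1},{"travel":[1,-1,0],"rot":[0,0,-0.8],"fingers":1},{"travel":[1,-1,0],"rot":[0,0,-1],"fingers":1},{"travel":[1,-1,0],"rot":[0,0,-1],"fingers":1},{"travel":[1,-1,0],"rot":[0,0,-1],"fingers":1},{"travel":[1,-1,0],"rot":[0,0,-1],"fingers":1}]' 40
python3 -c "
from h import *
plan([.449,-.117,.15],85.7)"
```

```text
clock: 2.15
tcp_pos: [0.2309, -0.41, 0.2505]
orientation: [0.0, 0.795, 0.606, -0.0]
wrist_force: [-0.2, -0.6, -0.2]
finger_gap: 0.0854
grip_force: 0.0
at [ 0.2309 -0.41    0.2505] travel [2.836 1.105 0.836] yaw 74.64 tilt [ 0.0001 -0.0004] rot [ 0.     0.    -0.184]
```

```bash
python3 -m pendant '[{"travel":[0.5,0.5,0.2],"rot":[0,0,-0.1],"fingers":1},{"travel":[0.9,0.6,0.3],"rot":[0,0,-0.184],"fingers":1},{"travel":[1,0.6,0.3],"rot":[0,0,-0.184],"fingers":1},{"travel":[1,0.6,0.3],"rot":[0,0,-0.184],"fingers":1}]' >/dev/null
python3 -c "
from h import *
plan([.449,-.117,.15],85.7)"
```

```text
at [ 0.3335 -0.3087  0.2129] travel [1.662 0.843 0.529] yaw 85.77 tilt [-0.0012  0.004 ] rot [-0.001 -0.004  0.001]
```

```bash
python3 -m pendant '[{"travel":[0.4,0.3,0.1],"rot":[0,0,0],"fingers":1},{"travel":[0.8,0.6,0.2],"rot":[0,0,0],"fingers":1},{"travel":[1,0.8,0.3],"rot":[0,0,0],"fingers":1},{"travel":[1,0.83,0.3],"rot":[0,0,0],"fingers":1}]' >/dev/null
python3 -m pendant '[{"travel":[0.3,0,0.1],"rot":[0,0,0],"fingers":1},{"travel":[0.6,0,0.2],"rot":[0,0,0],"fingers":1},{"travel":[0.66,0,0.2],"rot":[0,0,0],"fingers":1},{"travel":[0.66,0,0.2],"rot":[0,0,0],"fingers":1}]' >/dev/null
python3 -c "
from h import *
im,d,P,c=shot('wrist','w1.png',1)
print('wrist',ring(P,(.449,-.117),.05,.062,.045))
im,d,P,c=shot('scene');print(ring(P,(.449,-.117),.045,.065,.045))
plan([.449,-.117,.038],85.7)"
```

```text
wrist (array([ 0.4483, -0.1163,  0.0333]), 885)
(array([ 0.4484, -0.118 ,  0.0351]), 151)
at [ 0.4472 -0.1239  0.155 ] travel [0.06  0.009 0.975] yaw 85.53 tilt [ 0.0014 -0.0014] rot [ 0.001  0.001 -0.003]
```

View pics/w1.png

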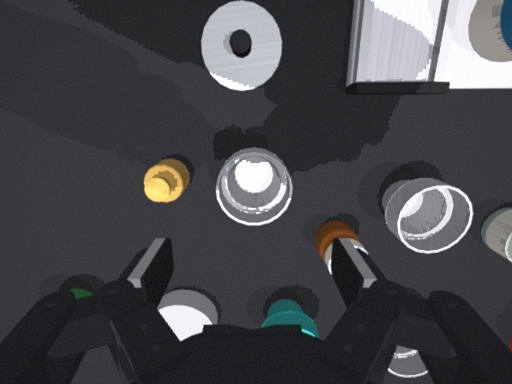

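The wrist view shows the cup at (254,186), the weight to its left at (167,181) and jar_a to its right, all clear of the fingers. I'll descend and grip.

```bash
python3 -m pendant '[{"travel":[0.06,0.01,0.3],"rot":[0,0,0],"fingers":1},{"travel":[0.06,0.01,0.6],"rot":[0,0,0],"fingers":1},{"travel":[0.06,0.01,0.85],"rot":[0,0,0],"fingers":1},{"travel":[0.06,0.01,0.975],"rot":[0,0,0],"fingers":1},{"travel":[0.06,0.01,0.975],"rot":[0,0,0],"fingers":1},{"travel":[0.06,0.01,0.975],"rot":[0,0,0],"fingers":0},{"travel":[0.06,0.01,0.975],"rot":[0,0,0],"fingers":0},{"travel":[0.06,0.01,0.975],"rot":[0,0,0],"fingers":0},{"travel":[0.06,0.01,0.975],"rot":[0,0,0],"fingers":0},{"travel":[0.06,0.01,0.975],"rot":[0,0,0],"fingers":0}]' 40
python3 -m pendant '[{"travel":[0,0,-0.4],"rot":[0,0,0],"fingers":0},{"travel":[0,0,-0.8],"rot":[0,0,0],"fingers":0},{"travel":[0,0,-1],"rot":[0,0,0],"fingers":0},{"travel":[0,0,-1],"rot":[0,0,0],"fingers":0}]'
python3 -c "
from h import *
plan([.5965,.1525,.2],85.7)"
```

```text
clock: 4.45
tcp_pos: [0.4495, -0.1166, 0.0388]
orientation: [0.002, 0.734, 0.68, 0.0]
wrist_force: [-2.1, -1.6, 6.7]
finger_gap: 0.0662
grip_force: 45.0
clock: 4.85
tcp_pos: [0.4511, -0.1165, 0.1618]
orientation: [0.004, 0.733, 0.68, 0.002]
wrist_force: [-0.3, 0.1, -0.4]
finger_gap: 0.0658
grip_force: 45.7
at [ 0.4511 -0.1165  0.1618] travel [ 2.326  1.041 -0.317] yaw 85.65 tilt [ 0.0082 -0.0036] rot [ 0.008  0.003 -0.001]
```

```bash
python3 -m pendant '[{"travel":[0.4,0,-0.2],"rot":[0,0,0],"fingers":0},{"travel":[0.8,0,-0.3],"rot":[0,0,0],"fingers":0},{"travel":[1,0,-0.3],"rot":[0,0,0],"fingers":0},{"travel":[1,0,-0.3],"rot":[0,0,0],"fingers":0}]' >/dev/null
python3 -m pendant '[{"travel":[0.4,0,0],"rot":[0,0,0],"fingers":0},{"travel":[0.8,0,0],"rot":[0,0,0],"fingers":0},{"travel":[1,0,0],"rot":[0,0,0],"fingers":0},{"travel":[1,0.2,0],"rot":[0,0,0],"fingers":0}]' >/dev/null
python3 -m pendant '[{"travel":[0.2,0.3,0],"rot":[0,0,0],"fingers":0},{"travel":[0.3,0.6,0],"rot":[0,0,0],"fingers":0},{"travel":[0.3,0.83,0],"rot":[0,0,0],"fingers":0},{"travel":[0.3,0.83,0],"rot":[0,0,0],"fingers":0}]'
python3 -c "
from h import *
im,d,P,c=shot('wrist','w2.png',1)
for z in ((.028,.04),): print(ring(P,(.5965,.1525),*z,.04))
# ring fit: collar points above the plate
q=P[(P[...,2]>.0295)&(P[...,2]<.037)&(np.hypot(P[...,0]-.5965,P[...,1]-.1525)<.045)][:,:2]
if len(q)>20:
    A=np.c_[2*q,np.ones(len(q))];s=np.linalg.lstsq(A,(q**2).sum(1),rcond=None)[0];print('fit',s[:2],np.sqrt(s[2]+s[0]**2+s[1]**2),len(q))
print('handle',ring(P,(.605,.267),.075,.095,.03))
plan([.5965,.1525,.065],85.7)"
```

```text
clock: 6.05
tcp_pos: [0.5955, 0.1496, 0.191]
orientation: [0.0, 0.734, 0.679, -0.0]
wrist_force: [0.2, -0.2, -0.5]
finger_gap: 0.0655
grip_force: 45.7
(array([0.5959, 0.1543, 0.031 ]), 471)
fit [0.59594725 0.15450838] 0.02913620379002352 437
handle (array([0.6044, 0.2685, 0.0136]), 695)
at [0.5934 0.1496 0.1911] travel [0.027 0.026 1.051] yaw 85.58 tilt [-0.0023 -0.0006] rot [-0.002  0.001 -0.002]
```

View pics/w2.png

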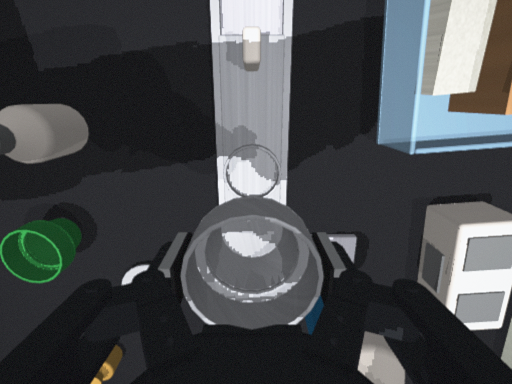

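The well ring is at (252,171) and the handle at (252,45). The cup is held straight and is nearly over the ring.

```bash
python3 -m pendant '[{"travel":[0.04,0.01,0.2],"rot":[0,0,0],"fingers":0},{"travel":[0.04,0.01,0.5],"rot":[0,0,0],"fingers":0},{"travel":[0.04,0.01,0.7],"rot":[0,0,0],"fingers":0},{"travel":[0.04,0.01,0.8],"rot":[0,0,0],"fingers":0},{"travel":[0.04,0.01,0.8],"rot":[0,0,0],"fingers":0}]'
python3 -c "
from h import *
plan([.596,.154,.0625],85.7)"
```

```text
clock: 6.6
tcp_pos: [0.5918, 0.1545, 0.0951]
orientation: [-0.001, 0.734, 0.68, -0.002]
wrist_force: [-0.5, -0.4, -1.0]
finger_gap: 0.0657
grip_force: 45.7
at [0.5918 0.1545 0.0951] travel [-0.001  0.037  0.272] yaw 85.62 tilt [-0.0048 -0.0007] rot [-0.005  0.001 -0.001]
```

```bash
python3 -m pendant '[{"travel":[0,0.03,0.1],"rot":[0,0,0],"fingers":0},{"travel":[0,0.03,0.2],"rot":[0,0,0],"fingers":0},{"travel":[0,0.03,0.27],"rot":[0,0,0],"fingers":0},{"travel":[0,0.03,0.27],"rot":[0,0,0],"fingers":0},{"travel":[0,0.03,0.27],"rot":[0,0,0],"fingers":0}]'
python3 -m pendant '[{"travel":[0,0,0],"rot":[0,0,0],"fingers":1},{"travel":[0,0,0],"rot":[0,0,0],"fingers":1},{"travel":[0,0,0],"rot":[0,0,0],"fingers":1},{"travel":[0,0,0],"rot":[0,0,0],"fingers":1},{"travel":[0,0,-0.3],"rot":[0,0,0],"fingers":1},{"travel":[0,0,-0.7],"rot":[0,0,0],"fingers":1},{"travel":[0,0,-1],"rot":[0,0,0],"fingers":1},{"travel":[0,0,-1],"rot":[0,0,0],"fingers":1}]'
python3 -c "
from h import *
im,d,P,c=shot('wrist'); print(ring(P,(.596,.154),.07,.086,.045))
im,d,P,c=shot('scene','s3.png'); print(ring(P,(.596,.154),.065,.09,.045),[ring(P,p,.045,.07,.045) for p in CUPS])
plan([.6,-.05,.24],55.7)"
```

```text
clock: 7.1
tcp_pos: [0.5976, 0.1548, 0.0647]
orientation: [-0.0, 0.734, 0.68, -0.0]
wrist_force: [0.4, 0.6, -0.6]
finger_gap: 0.0655
grip_force: 45.7
clock: 7.9
tcp_pos: [0.6011, 0.1553, 0.1915]
orientation: [0.003, 0.733, 0.68, 0.004]
wrist_force: [0.5, 0.0, 0.3]
finger_gap: 0.0856
grip_force: 0.0
(array([0.5974, 0.1555, 0.0331]), 914)
(array([0.5987, 0.1524, 0.0341]), 176) [(None, 0), (array([ 0.6063, -0.1585,  0.0339]), 190), (array([ 0.6036, -0.313 ,  0.0335]), 218), (array([ 0.5035, -0.4286,  0.0337]), 239)]
at [0.5985 0.1549 0.1863] travel [-1.702  0.144 -0.448] yaw 85.64 tilt [0.0031 0.0003] rot [ 0.003 -0.001  0.499]
```

```bash
python3 -m pendant '[{"travel":[0,-0.4,0],"rot":[0,0,0],"fingers":1},{"travel":[-0.2,-0.8,0],"rot":[0,0,0],"fingers":1},{"travel":[-0.6,-1,0],"rot":[0,0,0],"fingers":1},{"travel":[-1,-1,0],"rot":[0,0,0],"fingers":1}]' >/dev/null
python3 -m pendant '[{"travel":[-0.4,0,0],"rot":[0,0,0],"fingers":1},{"travel":[-0.8,0,0],"rot":[0,0,0],"fingers":1},{"travel":[-1,0,0],"rot":[0,0,0],"fingers":1}]' >/dev/null
python3 -m pendant '[{"travel":[-0.4,0.2,0],"rot":[0,0,0.1],"fingers":1},{"travel":[-0.7,0.6,0],"rot":[0,0,0.2],"fingers":1},{"travel":[-0.8,1,0.1],"rot":[0,0,0.34],"fingers":1},{"travel":[-0.8,1,0.2],"rot":[0,0,0.48],"fingers":1},{"travel":[-0.8,1,0.2],"rot":[0,0,0.5],"fingers":1},{"travel":[-0.8,1,0.2],"rot":[0,0,0.5],"fingers":1}]'
python3 -c "
from h import *
im,d,P,c=shot('wrist'); print(ring(P,(.607,-.157),.05,.062,.045),'amber',ring(P,(.533,-.197),.045,.07,.03))
plan([.607,-.157,.038],55.7)"
```

```text
clock: 9.3
tcp_pos: [0.5709, -0.1755, 0.1589]
orientation: [-0.002, 0.884, 0.468, -0.002]
wrist_force: [-0.6, 0.3, 0.4]
finger_gap: 0.0855
grip_force: 0.0
(array([ 0.6062, -0.1566,  0.033 ]), 889) amber (array([ 0.5325, -0.1964,  0.0204]), 1424)
at [ 0.5711 -0.1754  0.1599] travel [0.296 0.165 1.015] yaw 55.8 tilt [-0.003   0.0013] rot [-0.003  0.001  0.002]
```

```bash
python3 -m pendant '[{"travel":[0.2,0.1,0],"rot":[0,0,0],"fingers":1},{"travel":[0.29,0.16,0],"rot":[0,0,0],"fingers":1},{"travel":[0.29,0.16,0.3],"rot":[0,0,0],"fingers":1},{"travel":[0.29,0.16,0.4],"rot":[0,0,0],"fingers":1},{"travel":[0.29,0.16,0.4],"rot":[0,0,0],"fingers":1}]'
python3 -c "
from h import *
plan([.6063,-.157,.038],55.7)"
```

```text
clock: 9.85
tcp_pos: [0.6055, -0.1571, 0.1112]
orientation: [-0.002, 0.884, 0.467, -0.002]
wrist_force: [-0.4, 0.9, -0.4]
finger_gap: 0.0855
grip_force: 0.0
at [ 0.6055 -0.1571  0.1112] travel [0.005 0.008 0.61 ] yaw 55.73 tilt [-0.0049  0.0018] rot [-0.005  0.001  0.001]
```

```bash
python3 -m pendant '[{"travel":[0.005,0.01,0.3],"rot":[0,0,0],"fingers":1},{"travel":[0.005,0.01,0.5],"rot":[0,0,0],"fingers":1},{"travel":[0.005,0.01,0.6],"rot":[0,0,0],"fingers":1},{"travel":[0.005,0.01,0.6],"rot":[0,0,0],"fingers":1},{"travel":[0.005,0.01,0.6],"rot":[0,0,0],"fingers":0},{"travel":[0.005,0.01,0.6],"rot":[0,0,0],"fingers":0},{"travel":[0.005,0.01,0.6],"rot":[0,0,0],"fingers":0},{"travel":[0.005,0.01,0.6],"rot":[0,0,0],"fingers":0},{"travel":[0.005,0.01,0.6],"rot":[0,0,0],"fingers":0}]' 40
python3 -m pendant '[{"travel":[0,0,-0.4],"rot":[0,0,0],"fingers":0},{"travel":[0,0,-0.8],"rot":[0,0,0],"fingers":0},{"travel":[0,0,-1],"rot":[0,0,-0.1],"fingers":0},{"travel":[0,0,-1],"rot":[0,0,-0.2],"fingers":0},{"travel":[0,0,-1],"rot":[0,0,-0.34],"fingers":0},{"travel":[0,0,-1],"rot":[0,0,-0.48],"fingers":0},{"travel":[0,0,-1],"rot":[0,0,-0.5],"fingers":0},{"travel":[0,0,-1],"rot":[0,0,-0.5],"fingers":0}]'
python3 -c "
from h import *
plan([.597,.154,.2],85.7)"
```

```text
clock: 10.75
tcp_pos: [0.6108, -0.1592, 0.0433]
orientation: [0.001, 0.884, 0.467, 0.001]
wrist_force: [-0.6, 0.3, 6.2]
finger_gap: 0.0655
grip_force: 45.1
clock: 11.55
tcp_pos: [0.6096, -0.1587, 0.1613]
orientation: [0.0, 0.734, 0.679, 0.0]
wrist_force: [1.3, -0.2, -2.0]
finger_gap: 0.0657
grip_force: 45.5
at [ 0.6096 -0.1587  0.1613] travel [ 2.589 -0.31  -0.323] yaw 85.49 tilt [ 0.0007 -0.0003] rot [ 0.001  0.    -0.004]
```

```bash
python3 -m pendant '[{"travel":[0,-0.4,-0.1],"rot":[0,0,0],"fingers":0},{"travel":[0,-0.8,-0.3],"rot":[0,0,0],"fingers":0},{"travel":[0.4,-1,-0.3],"rot":[0,0,0],"fingers":0},{"travel":[0.8,-1,-0.3],"rot":[0,0,0],"fingers":0},{"travel":[0.8,-1,-0.3],"rot":[0,0,0],"fingers":0}]' >/dev/null
python3 -m pendant '[{"travel":[0.4,0,0],"rot":[0,0,0],"fingers":0},{"travel":[0.8,0,0],"rot":[0,0,0],"fingers":0},{"travel":[1,0,0],"rot":[0,0,0],"fingers":0},{"travel":[1,0,0],"rot":[0,0,0],"fingers":0}]' >/dev/null
python3 -m pendant '[{"travel":[0.4,0,0],"rot":[0,0,0],"fingers":0},{"travel":[0.77,0.2,0],"rot":[0,0,0],"fingers":0},{"travel":[0.77,0.5,0],"rot":[0,0,0],"fingers":0},{"travel":[0.77,0.7,0],"rot":[0,0,0],"fingers":0},{"travel":[0.77,0.7,0],"rot":[0,0,0],"fingers":0},{"travel":[0.77,0.7,0],"rot":[0,0,0],"fingers":0}]'
python3 -c "
from h import *
im,d,P,c=shot('wrist','w4.png',1); print('lower',ring(P,(.597,.154),.073,.085,.042))
im,d,P,c=shot('scene'); z=P[(np.hypot(P[...,0]-.597,P[...,1]-.154)<.045)][:,2];print(np.histogram(z,bins=np.arange(0,.32,.01)))
plan([.597,.154,.2],85.7)"
```

```text
clock: 13.05
tcp_pos: [0.5972, 0.1505, 0.1961]
orientation: [-0.0, 0.734, 0.679, -0.001]
wrist_force: [0.0, 0.0, -0.1]
finger_gap: 0.0659
grip_force: 45.5
lower (array([0.5975, 0.1556, 0.033 ]), 471)
(array([ 27,  56, 150,  76,  70, 116,  96, 123,   5,   0,   0,   0,   0,
         0,   0,  37,  80,  78, 143, 124, 151,  45,  29,  46,  52,  90,
        59,  86,  83,  43,  53]), array([0.  , 0.01, 0.02, 0.03, 0.04, 0.05, 0.06, 0.07, 0.08, 0.09, 0.1 ,
       0.11, 0.12, 0.13, 0.14, 0.15, 0.16, 0.17, 0.18, 0.19, 0.2 , 0.21,
       0.22, 0.23, 0.24, 0.25, 0.26, 0.27, 0.28, 0.29, 0.3 , 0.31]))
at [0.5963 0.1508 0.1966] travel [ 0.027  0.004 -0.028] yaw 85.55 tilt [-0.0013 -0.0004] rot [-0.001  0.    -0.002]
```

View pics/w4.png

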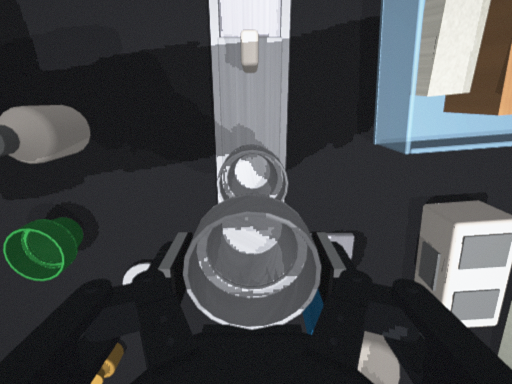

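```bash
python3 -m pendant '[{"travel":[0.035,0.01,0],"rot":[0,0,0],"fingers":0},{"travel":[0.035,0.01,0.2],"rot":[0,0,0],"fingers":0},{"travel":[0.035,0.01,0.45],"rot":[0,0,0],"fingers":0},{"travel":[0.035,0.01,0.5],"rot":[0,0,0],"fingers":0},{"travel":[0.035,0.01,0.5],"rot":[0,0,0],"fingers":0}]'
python3 -c "
from h import *
plan([.597,.155,.09],85.7)"
```

```text
clock: 13.65
tcp_pos: [0.5972, 0.1557, 0.1361]
orientation: [-0.001, 0.733, 0.68, -0.001]
wrist_force: [-0.5, 0.6, -1.5]
finger_gap: 0.0657
grip_force: 45.5
at [0.5972 0.1557 0.1361] travel [-0.006 -0.     0.384] yaw 85.64 tilt [-0.0028 -0.0004] rot [-0.003  0.001 -0.001]
```

```bash
python3 -m pendant '[{"travel":[-0.005,0,0.15],"rot":[0,0,0],"fingers":0},{"travel":[-0.005,0,0.25],"rot":[0,0,0],"fingers":0},{"travel":[-0.005,0,0.33],"rot":[0,0,0],"fingers":0},{"travel":[-0.005,0,0.38],"rot":[0,0,0],"fingers":0},{"travel":[-0.005,0,0.38],"rot":[0,0,0],"fingers":0},{"travel":[-0.005,0,0.38],"rot":[0,0,0],"fingers":0}]'
```

```text
clock: 14.25
tcp_pos: [0.5989, 0.1552, 0.0923]
orientation: [0.0, 0.733, 0.68, 0.0]
wrist_force: [-1.5, -0.7, 3.2]
finger_gap: 0.0652
grip_force: 45.9
```

Contact of about 3 N at the expected height, so release.

```bash

python3 -m pendant '[{"travel":[0,0,0],"rot":[0,0,0],"fingers":1},{"travel":[0,0,0],"rot":[0,0,0],"fingers":1},{"travel":[0,0,0],"rot":[0,0,0],"fingers":1},{"travel":[0,0,0],"rot":[0,0,0],"fingers":1},{"travel":[0,0,-0.3],"rot":[0,0,0],"fingers":1},{"travel":[0,0,-0.7],"rot":[0,0,0],"fingers":1},{"travel":[0,0,-0.9],"rot":[0,0,0],"fingers":1},{"travel":[0,0,-0.9],"rot":[0,0,0],"fingers":1}]'
python3 -c "
from h import *
im,d,P,c=shot('wrist'); print(ring(P,(.597,.155),.097,.115,.045))
q=P[(np.hypot(P[...,0]-.597,P[...,1]-.155)<.04)&(P[...,2]>.09)&(P[...,2]<.13)];print('rim z',np.round(np.percentile(q[:,2],[50,95]),4), 'tilt plane',np.round(np.linalg.lstsq(np.c_[q[q[:,2]>.1][:,:2],np.ones((q[:,2]>.1).sum())],q[q[:,2]>.1][:,2],rcond=None)[0],3))
im,d,P,c=shot('scene'); print(ring(P,(.597,.154),.09,.12,.045),[ring(P,p,.045,.07,.045) for p in CUPS[2:]],'lid',ring(P,(.448,0),.02,.045,.025))
plan([.6,-.31,.17],85.7)"
```

```text
clock: 15.05
tcp_pos: [0.6011, 0.1555, 0.2041]
orientation: [0.002, 0.733, 0.68, 0.003]
wrist_force: [0.3, -0.1, 0.5]
finger_gap: 0.0854
grip_force: 0.0
(array([0.5985, 0.1555, 0.033 ]), 983)
rim z [0.1031 0.1053] tilt plane [0.002 0.01  0.101]
(array([0.5997, 0.1537, 0.0342]), 226) [(array([ 0.6036, -0.3128,  0.0335]), 220), (array([ 0.5033, -0.4284,  0.0339]), 237)] lid (array([0.4472, 0.    , 0.0098]), 47)
at [0.5988 0.1551 0.1995] travel [-3.864  0.305  0.246] yaw 85.64 tilt [0.0012 0.    ] rot [ 0.001 -0.    -0.001]
```

```bash
python3 -m pendant '[{"travel":[0,-0.4,0],"rot":[0,0,0],"fingers":1},{"travel":[-0.2,-0.8,0],"rot":[0,0,0],"fingers":1},{"travel":[-0.6,-1,0],"rot":[0,0,0],"fingers":1},{"travel":[-1,-1,0],"rot":[0,0,0],"fingers":1}]' >/dev/null
python3 -m pendant '[{"travel":[-0.4,0,0],"rot":[0,0,0],"fingers":1},{"travel":[-0.8,0,0],"rot":[0,0,0],"fingers":1},{"travel":[-1,0,0],"rot":[0,0,0],"fingers":1}]' >/dev/null
python3 -m pendant '[{"travel":[-0.4,0.1,0],"rot":[0,0,0],"fingers":1},{"travel":[-0.8,0.3,0],"rot":[0,0,0],"fingers":1},{"travel":[-1,0.6,0.1],"rot":[0,0,0],"fingers":1},{"travel":[-1,0.8,0.2],"rot":[0,0,0],"fingers":1}]' >/dev/null
python3 -m pendant '[{"travel":[-0.4,0.2,0],"rot":[0,0,0],"fingers":1},{"travel":[-0.8,0.4,0.2],"rot":[0,0,0],"fingers":1},{"travel":[-0.86,0.5,0.3],"rot":[0,0,0],"fingers":1},{"travel":[-0.86,0.5,0.3],"rot":[0,0,0],"fingers":1},{"travel":[-0.86,0.5,0.3],"rot":[0,0,0],"fingers":1}]'
python3 -c "
from h import *
im,d,P,c=shot('wrist'); print(ring(P,(.604,-.312),.05,.062,.045))
plan([.604,-.3125,.038],85.7)"
```

```text
clock: 16.75
tcp_pos: [0.5982, -0.3049, 0.1362]
orientation: [-0.003, 0.734, 0.679, -0.001]
wrist_force: [1.0, 0.2, 0.2]
finger_gap: 0.0854
grip_force: 0.0
(array([ 0.6033, -0.3113,  0.0331]), 1064)
at [ 0.5985 -0.3046  0.1376] travel [-0.064  0.053  0.83 ] yaw 85.65 tilt [-0.0031  0.0022] rot [-0.003 -0.002 -0.001]
```

```bash
python3 -m pendant '[{"travel":[-0.06,0.045,0.2],"rot":[0,0,0],"fingers":1},{"travel":[-0.06,0.045,0.5],"rot":[0,0,0],"fingers":1},{"travel":[-0.06,0.045,0.75],"rot":[0,0,0],"fingers":1},{"travel":[-0.06,0.045,0.82],"rot":[0,0,0],"fingers":1},{"travel":[-0.06,0.045,0.82],"rot":[0,0,0],"fingers":1},{"travel":[-0.06,0.045,0.82],"rot":[0,0,0],"fingers":0},{"travel":[-0.06,0.045,0.82],"rot":[0,0,0],"fingers":0},{"travel":[-0.06,0.045,0.82],"rot":[0,0,0],"fingers":0},{"travel":[-0.06,0.045,0.82],"rot":[0,0,0],"fingers":0},{"travel":[-0.06,0.045,0.82],"rot":[0,0,0],"fingers":0}]' 40
python3 -m pendant '[{"travel":[0,0,-0.4],"rot":[0,0,0],"fingers":0},{"travel":[0,0,-0.8],"rot":[0,0,0],"fingers":0},{"travel":[0,-0.3,-1],"rot":[0,0,0],"fingers":0},{"travel":[0,-0.6,-1],"rot":[0,0,0],"fingers":0},{"travel":[0,-0.6,-1],"rot":[0,0,0],"fingers":0}]'
python3 -c "
from h import *
plan([.598,.155,.22],85.7)"
```

```text
clock: 17.8
tcp_pos: [0.6061, -0.314, 0.0438]
orientation: [0.002, 0.733, 0.68, 0.001]
wrist_force: [-0.2, 0.9, 8.4]
finger_gap: 0.0639
grip_force: 45.2
clock: 18.3
tcp_pos: [0.5288, -0.3066, 0.1623]
orientation: [-0.001, 0.734, 0.679, -0.001]
wrist_force: [-0.3, 1.3, -1.5]
finger_gap: 0.0641
grip_force: 45.1
at [ 0.5288 -0.3066  0.1623] travel [ 3.88   0.275 -0.48 ] yaw 85.54 tilt [-0.0021  0.0006] rot [-0.002 -0.    -0.003]
```

```bash
python3 -m pendant '[{"travel":[0.4,-0.2,-0.2],"rot":[0,0,0],"fingers":0},{"travel":[0.8,-0.5,-0.5],"rot":[0,0,0],"fingers":0},{"travel":[1,-0.6,-0.5],"rot":[0,0,0],"fingers":0},{"travel":[1,-0.6,-0.5],"rot":[0,0,0],"fingers":0}]' 
python3 -c "
from h import *
im,d,P,c=shot('scene','s5.png')
s=env.get_state()['tcp_pos'];u,v=proj(c,s);u,v=int(u),int(v);cv2.imwrite('pics/s5c.png',cv2.resize(im[max(v-60,0):v+70,max(u-80,0):u+80],None,fx=4,fy=4))
plan([.598,.155,.22],85.7)"
```

```text
clock: 18.7
tcp_pos: [0.4686, -0.1789, 0.2235]
orientation: [0.0, 0.732, 0.681, 0.001]
wrist_force: [0.7, 0.1, -0.1]
finger_gap: 0.064
grip_force: 45.1
at [ 0.4698 -0.1805  0.223 ] travel [2.867 0.861 0.025] yaw 85.79 tilt [ 0.0025 -0.0011] rot [0.002 0.001 0.002]
```

View pics/s5c.png

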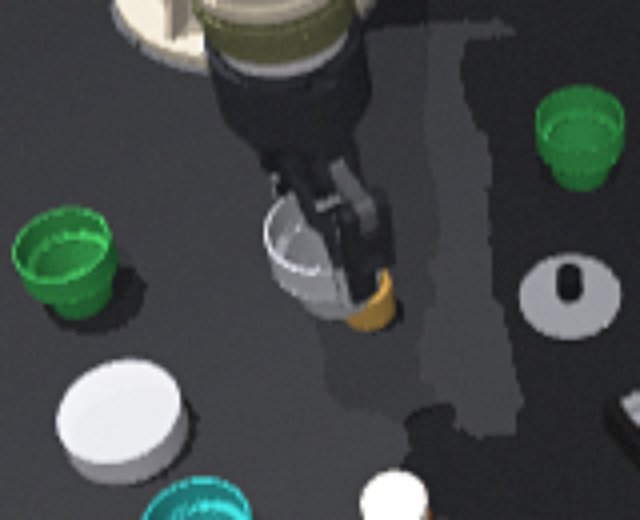

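The scene crop shows the cup held upright at (320,250), and the lid is untouched at (570,290). I'll carry it over the well and check it there.

```bash
python3 -m pendant '[{"travel":[0.4,-0.1,0],"rot":[0,0,0],"fingers":0},{"travel":[0.8,-0.1,0],"rot":[0,0,0],"fingers":0},{"travel":[1,-0.1,0],"rot":[0,0,0],"fingers":0},{"travel":[1,-0.1,0],"rot":[0,0,0],"fingers":0}]' >/dev/null
python3 -m pendant '[{"travel":[0.4,0,0],"rot":[0,0,0],"fingers":0},{"travel":[0.8,0,0],"rot":[0,0,0],"fingers":0},{"travel":[1,0,0],"rot":[0,0,0],"fingers":0},{"travel":[1,0,0],"rot":[0,0,0],"fingers":0}]' >/dev/null
python3 -m pendant '[{"travel":[0.4,0.2,0],"rot":[0,0,0],"fingers":0},{"travel":[0.77,0.4,0],"rot":[0,0,0],"fingers":0},{"travel":[0.86,0.7,0],"rot":[0,0,0],"fingers":0},{"travel":[0.86,0.9,0],"rot":[0,0,0],"fingers":0},{"travel":[0.86,0.95,0],"rot":[0,0,0],"fingers":0},{"travel":[0.86,0.95,0],"rot":[0,0,0],"fingers":0}]'
python3 -c "
from h import *
im,d,P,c=shot('wrist','w6.png',1); print('lower',ring(P,(.598,.155),.097,.112,.042))
t=env.get_state()['tcp_pos']
print('held',ring(P,t,t[2]-.01,t[2]+.04,.042),t)
im,d,P,c=shot('scene'); q=P[(np.hypot(P[...,0]-t[0],P[...,1]-t[1])<.05)&(P[...,2]>.14)][:,2];print('bottom z',np.percentile(q,[0,1,3]))
plan([.598,.155,.16],85.7)"
```

```text
clock: 20.15
tcp_pos: [0.5989, 0.1501, 0.2197]
orientation: [-0.0, 0.734, 0.679, -0.001]
wrist_force: [-0.3, -0.5, -0.7]
finger_gap: 0.0641
grip_force: 45.1
lower (array([0.5988, 0.1555, 0.0331]), 489)
held (array([0.5975, 0.1538, 0.0417]), 10682) [0.59790253 0.15028621 0.22005718]
bottom z [0.17432697 0.1888386  0.20536434]
at [0.5973 0.1506 0.2204] travel [0.038 0.003 0.504] yaw 85.55 tilt [-0.0015 -0.0004] rot [-0.001  0.    -0.003]
```

View pics/w6.png

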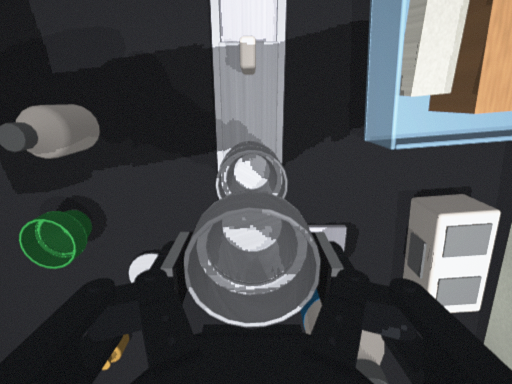

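The held cup sits centred and level between the pads, with its lower edge around (252,318). The two-cup stack ring is at (252,181).

```bash
python3 -m pendant '[{"travel":[0.04,0.005,0.1],"rot":[0,0,0],"fingers":0},{"travel":[0.04,0.005,0.3],"rot":[0,0,0],"fingers":0},{"travel":[0.04,0.005,0.45],"rot":[0,0,0],"fingers":0},{"travel":[0.04,0.005,0.5],"rot":[0,0,0],"fingers":0},{"travel":[0.04,0.005,0.5],"rot":[0,0,0],"fingers":0}]'
python3 -m pendant '[{"travel":[0,0,0.1],"rot":[0,0,0],"fingers":0},{"travel":[0,0,0.2],"rot":[0,0,0],"fingers":0},{"travel":[0,0,0.28],"rot":[0,0,0],"fingers":0},{"travel":[0,0,0.32],"rot":[0,0,0],"fingers":0},{"travel":[0,0,0.32],"rot":[0,0,0],"fingers":0},{"travel":[0,0,0.32],"rot":[0,0,0],"fingers":0}]'
```

```text
clock: 20.75
tcp_pos: [0.5974, 0.1566, 0.1598]
orientation: [-0.001, 0.733, 0.68, -0.001]
wrist_force: [0.3, 0.0, -0.6]
finger_gap: 0.0638
grip_force: 45.1
clock: 21.35
tcp_pos: [0.5988, 0.1565, 0.1223]
orientation: [0.0, 0.734, 0.68, -0.0]
wrist_force: [-0.1, -0.6, -1.0]
finger_gap: 0.0639
grip_force: 45.0
```

```bash
python3 -m pendant '[{"travel":[0,0,0.02],"rot":[0,0,0],"fingers":0},{"travel":[0,0,0.03],"rot":[0,0,0],"fingers":0},{"travel":[0,0,0.03],"rot":[0,0,0],"fingers":0}]'
python3 -m pendant '[{"travel":[0,0,0],"rot":[0,0,0],"fingers":1},{"travel":[0,0,0],"rot":[0,0,0],"fingers":1},{"travel":[0,0,0],"rot":[0,0,0],"fingers":1},{"travel":[0,0,0],"rot":[0,0,0],"fingers":1},{"travel":[0,0,-0.3],"rot":[0,0,0],"fingers":1},{"travel":[0,0,-0.7],"rot":[0,0,0],"fingers":1},{"travel":[0,0,-0.9],"rot":[0,0,0],"fingers":1},{"travel":[0,0,-0.9],"rot":[0,0,0],"fingers":1}]'
python3 -c "
from h import *
im,d,P,c=shot('wrist'); print(ring(P,(.598,.155),.123,.14,.045))
q=P[(np.hypot(P[...,0]-.598,P[...,1]-.155)<.04)&(P[...,2]>.122)&(P[...,2]<.16)];print('rim z',np.round(np.percentile(q[:,2],[50,95]),4), 'plane',np.round(np.linalg.lstsq(np.c_[q[:,:2],np.ones(len(q))],q[:,2],rcond=None)[0],3))
im,d,P,c=shot('scene'); print(ring(P,(.598,.154),.115,.15,.045),[ring(P,p,.045,.07,.045) for p in CUPS[3:]],'lid',ring(P,(.448,0),.02,.045,.025))
plan([.5035,-.4275,.17],85.7)"
```

```text
clock: 21.65
tcp_pos: [0.599, 0.1564, 0.119]
orientation: [0.0, 0.734, 0.68, 0.0]
wrist_force: [0.1, -1.1, -0.4]
finger_gap: 0.0638
grip_force: 45.2
clock: 22.45
tcp_pos: [0.6012, 0.157, 0.2319]
orientation: [0.003, 0.733, 0.68, 0.003]
wrist_force: [-0.4, 0.4, -0.3]
finger_gap: 0.0851
grip_force: 0.0
(array([0.5988, 0.158 , 0.033 ]), 960)
rim z [0.1298 0.1314] plane [0.003 0.021 0.124]
(array([0.6004, 0.1554, 0.0342]), 245) [(array([ 0.504 , -0.4291,  0.0339]), 243)] lid (array([ 0.4473, -0.0006,  0.0098]), 47)
at [0.5991 0.1567 0.2272] travel [-4.915 -0.425  0.475] yaw 85.64 tilt [0.0013 0.0001] rot [ 0.001 -0.    -0.001]
```

```bash
python3 -m pendant '[{"travel":[0,-0.4,0],"rot":[0,0,0],"fingers":1},{"travel":[-0.2,-0.8,0],"rot":[0,0,0],"fingers":1},{"travel":[-0.6,-1,0],"rot":[0,0,0],"fingers":1},{"travel":[-1,-1,0],"rot":[0,0,0],"fingers":1}]' >/dev/null
python3 -m pendant '[{"travel":[-0.4,0,0],"rot":[0,0,0],"fingers":1},{"travel":[-0.8,0,0],"rot":[0,0,0],"fingers":1},{"travel":[-1,0,0],"rot":[0,0,0],"fingers":1}]' >/dev/null
python3 -m pendant '[{"travel":[-0.4,0,0],"rot":[0,0,0],"fingers":1},{"travel":[-0.8,0.1,0],"rot":[0,0,0],"fingers":1},{"travel":[-1,0.2,0.1],"rot":[0,0,0],"fingers":1}]' >/dev/null
python3 -m pendant '[{"travel":[-0.4,0.1,0],"rot":[0,0,0],"fingers":1},{"travel":[-0.8,0.2,0.2],"rot":[0,0,0],"fingers":1},{"travel":[-1,0.3,0.3],"rot":[0,0,0],"fingers":1},{"travel":[-1,0.3,0.3],"rot":[0,0,0],"fingers":1}]'>/dev/null
python3 -m pendant '[{"travel":[-0.4,0,0.1],"rot":[0,0,0],"fingers":1},{"travel":[-0.8,0,0.3],"rot":[0,0,0],"fingers":1},{"travel":[-0.9,0,0.3],"rot":[0,0,0],"fingers":1},{"travel":[-0.9,0,0.3],"rot":[0,0,0],"fingers":1}]'
python3 -c "
from h import *
im,d,P,c=shot('wrist'); print(ring(P,(.504,-.428),.05,.062,.045))
plan([.504,-.428,.038],85.7)"
```

```text
clock: 24.35
tcp_pos: [0.4933, -0.4218, 0.1405]
orientation: [-0.002, 0.734, 0.679, -0.0]
wrist_force: [-0.0, 0.1, -0.1]
finger_gap: 0.0851
grip_force: 0.0
(array([ 0.5033, -0.4271,  0.033 ]), 1007)
at [ 0.4939 -0.4205  0.1415] travel [-0.058  0.091  0.862] yaw 85.57 tilt [-0.0019  0.0028] rot [-0.002 -0.003 -0.002]
```

```bash
python3 -m pendant '[{"travel":[-0.05,0.085,0.2],"rot":[0,0,0],"fingers":1},{"travel":[-0.05,0.085,0.5],"rot":[0,0,0],"fingers":1},{"travel":[-0.05,0.085,0.75],"rot":[0,0,0],"fingers":1},{"travel":[-0.05,0.085,0.85],"rot":[0,0,0],"fingers":1},{"travel":[-0.05,0.085,0.85],"rot":[0,0,0],"fingers":1},{"travel":[-0.05,0.085,0.85],"rot":[0,0,0],"fingers":0},{"travel":[-0.05,0.085,0.85],"rot":[0,0,0],"fingers":0},{"travel":[-0.05,0.085,0.85],"rot":[0,0,0],"fingers":0},{"travel":[-0.05,0.085,0.85],"rot":[0,0,0],"fingers":0},{"travel":[-0.05,0.085,0.85],"rot":[0,0,0],"fingers":0}]' 40
python3 -m pendant '[{"travel":[0,0,-0.4],"rot":[0,0,0],"fingers":0},{"travel":[0,0,-0.8],"rot":[0,0,0],"fingers":0},{"travel":[0.3,0,-1],"rot":[0,0,0],"fingers":0},{"travel":[0.7,-0.2,-1],"rot":[0,0,0],"fingers":0},{"travel":[1,-0.3,-1],"rot":[0,0,0],"fingers":0},{"travel":[1,-0.3,-1],"rot":[0,0,0],"fingers":0}]'
python3 -m pendant '[{"travel":[0.4,0,-0.4],"rot":[0,0,0],"fingers":0},{"travel":[0.8,0,-0.7],"rot":[0,0,0],"fingers":0},{"travel":[1,-0.2,-0.7],"rot":[0,0,0],"fingers":0},{"travel":[1,-0.2,-0.7],"rot":[0,0,0],"fingers":0}]'
python3 -c "
from h import *
plan([.599,.1565,.245],85.7)"
```

```text
clock: 25.4
tcp_pos: [0.5059, -0.429, 0.0436]
orientation: [0.002, 0.733, 0.68, 0.0]
wrist_force: [-0.2, 1.6, 6.4]
finger_gap: 0.0658
grip_force: 45.0
clock: 26.0
tcp_pos: [0.4754, -0.3002, 0.1615]
orientation: [-0.002, 0.732, 0.681, 0.0]
wrist_force: [0.2, 0.2, -0.8]
finger_gap: 0.0656
grip_force: 45.3
clock: 26.4
tcp_pos: [0.4625, -0.1811, 0.2484]
orientation: [0.002, 0.732, 0.681, 0.001]
wrist_force: [0.5, -1.0, -0.7]
finger_gap: 0.0658
grip_force: 45.3
at [ 0.4625 -0.1811  0.2484] travel [2.889 0.93  0.029] yaw 85.84 tilt [ 0.0033 -0.0011] rot [0.003 0.001 0.002]
```

```bash
python3 -m pendant '[{"travel":[0.4,-0.1,0],"rot":[0,0,0],"fingers":0},{"travel":[0.8,-0.1,0],"rot":[0,0,0],"fingers":0},{"travel":[1,-0.1,0],"rot":[0,0,0],"fingers":0},{"travel":[1,-0.1,0],"rot":[0,0,0],"fingers":0}]' >/dev/null
python3 -m pendant '[{"travel":[0.4,0,0],"rot":[0,0,0],"fingers":0},{"travel":[0.8,0,0],"rot":[0,0,0],"fingers":0},{"travel":[1,0.1,0],"rot":[0,0,0],"fingers":0},{"travel":[1,0.1,0],"rot":[0,0,0],"fingers":0}]' >/dev/null
python3 -m pendant '[{"travel":[0.4,0.2,0],"rot":[0,0,0],"fingers":0},{"travel":[0.77,0.4,0],"rot":[0,0,0],"fingers":0},{"travel":[0.86,0.7,0],"rot":[0,0,0],"fingers":0},{"travel":[0.87,0.9,0],"rot":[0,0,0],"fingers":0},{"travel":[0.87,0.93,0],"rot":[0,0,0],"fingers":0},{"travel":[0.87,0.93,0],"rot":[0,0,0],"fingers":0}]'
python3 -c "
from h import *
im,d,P,c=shot('wrist'); print('lower',ring(P,(.598,.155),.123,.14,.042))
t=env.get_state()['tcp_pos']
im,d,P,c=shot('scene'); q=P[(np.hypot(P[...,0]-t[0],P[...,1]-t[1])<.05)&(P[...,2]>.16)][:,2];print('bottom z',np.percentile(q,[0,1,3]))
plan([.599,.1565,.185],85.7)"
```

```text
clock: 27.8
tcp_pos: [0.6011, 0.149, 0.2439]
orientation: [-0.0, 0.734, 0.679, -0.001]
wrist_force: [-1.6, 0.3, -0.3]
finger_gap: 0.0657
grip_force: 45.3
lower (array([0.5989, 0.1579, 0.033 ]), 536)
bottom z [0.19816197 0.2126158  0.22826512]
at [0.5998 0.1494 0.2447] travel [ 0.059 -0.011  0.497] yaw 85.55 tilt [-0.0012 -0.0004] rot [-0.001  0.    -0.002]
```

```bash
python3 -m pendant '[{"travel":[0.06,-0.005,0.1],"rot":[0,0,0],"fingers":0},{"travel":[0.06,-0.005,0.3],"rot":[0,0,0],"fingers":0},{"travel":[0.06,-0.005,0.45],"rot":[0,0,0],"fingers":0},{"travel":[0.06,-0.005,0.5],"rot":[0,0,0],"fingers":0},{"travel":[0.06,-0.005,0.5],"rot":[0,0,0],"fingers":0}]'
python3 -m pendant '[{"travel":[0,0,0.1],"rot":[0,0,0],"fingers":0},{"travel":[0,0,0.2],"rot":[0,0,0],"fingers":0},{"travel":[0,0,0.28],"rot":[0,0,0],"fingers":0},{"travel":[0,0,0.33],"rot":[0,0,0],"fingers":0},{"travel":[0,0,0.33],"rot":[0,0,0],"fingers":0},{"travel":[0,0,0.33],"rot":[0,0,0],"fingers":0}]'
```

```text
clock: 28.4
tcp_pos: [0.599, 0.158, 0.1838]
orientation: [-0.001, 0.733, 0.68, -0.001]
wrist_force: [-0.1, -0.4, -0.4]
finger_gap: 0.0655
grip_force: 45.3
clock: 29.0
tcp_pos: [0.6004, 0.158, 0.1451]
orientation: [0.0, 0.734, 0.68, -0.0]
wrist_force: [0.8, -0.3, -1.1]
finger_gap: 0.0655
grip_force: 45.3
```

```bash
python3 -m pendant '[{"travel":[0,0,0.01],"rot":[0,0,0],"fingers":0},{"travel":[0,0,0.015],"rot":[0,0,0],"fingers":0}]'
python3 -m pendant '[{"travel":[0,0,0],"rot":[0,0,0],"fingers":1},{"travel":[0,0,0],"rot":[0,0,0],"fingers":1},{"travel":[0,0,0],"rot":[0,0,0],"fingers":1},{"travel":[0,0,0],"rot":[0,0,0],"fingers":1},{"travel":[0,0,-0.3],"rot":[0,0,0],"fingers":1},{"travel":[0,0,-0.6],"rot":[0,0,0],"fingers":1},{"travel":[0,0,-0.8],"rot":[0,0,0],"fingers":1},{"travel":[0,0,-0.8],"rot":[0,0,0],"fingers":1}]'
python3 -c "
from h import *
im,d,P,c=shot('wrist'); print(ring(P,(.598,.156),.149,.166,.045))
q=P[(np.hypot(P[...,0]-.598,P[...,1]-.156)<.04)&(P[...,2]>.148)&(P[...,2]<.18)];print('rim z',np.round(np.percentile(q[:,2],[50,95]),4), 'plane',np.round(np.linalg.lstsq(np.c_[q[:,:2],np.ones(len(q))],q[:,2],rcond=None)[0],3))
im,d,P,c=shot('scene','s7.png'); print(ring(P,(.598,.156),.14,.18,.045),'lid',ring(P,(.448,0),.02,.045,.025),'handle',ring(P,(.605,.267),.07,.095,.03))
im,d,P,c=shot('top','t7.png')
plan([.605,.268,.073],85.7)"
```

```text
clock: 29.2
tcp_pos: [0.6007, 0.1581, 0.1445]
orientation: [0.0, 0.733, 0.68, 0.001]
wrist_force: [-1.5, 0.3, 7.4]
finger_gap: 0.0658
grip_force: 46.0
clock: 30.0
tcp_pos: [0.6024, 0.1583, 0.2439]
orientation: [0.002, 0.733, 0.68, 0.003]
wrist_force: [0.5, 0.3, -0.0]
finger_gap: 0.0851
grip_force: 0.0
(array([0.6004, 0.1587, 0.0331]), 1111)
rim z [0.1559 0.1573] plane [0.002 0.023 0.15 ]
(array([0.6007, 0.156 , 0.0343]), 278) lid (array([ 0.4479, -0.001 ,  0.0097]), 47) handle (array([0.6065, 0.2663, 0.0146]), 60)
at [0.6001 0.158  0.2386] travel [ 0.918 -0.027  1.38 ] yaw 85.64 tilt [-0.001  -0.0002] rot [-0.001  0.    -0.001]
```

View pics/s7.png

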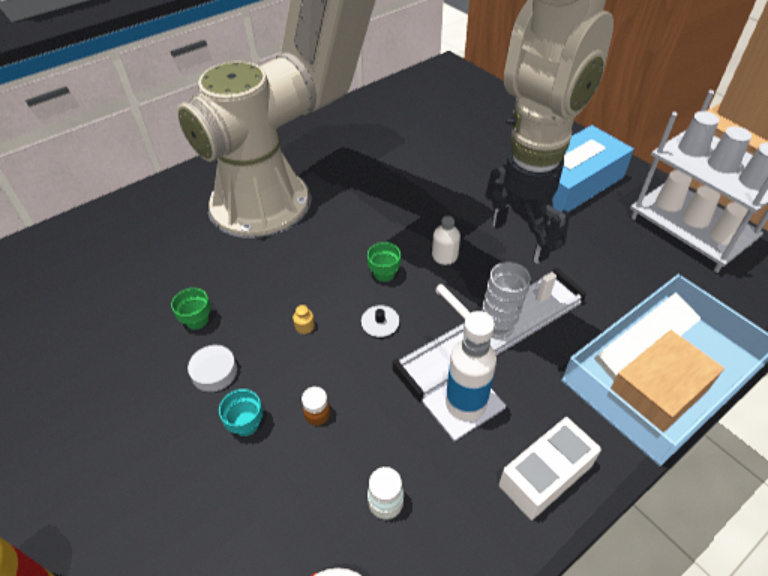

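All four cups are nested at (507,300), upright, with no fifth cup in view. The jars, weight, dish and bottle haven't moved. Next is the handle at (547,287).

```bash
python3 -m pendant '[{"travel":[0.4,0,0],"rot":[0,0,0],"fingers":0},{"travel":[0.8,0,0],"rot":[0,0,0],"fingers":0},{"travel":[0.92,-0.03,0.2],"rot":[0,0,0],"fingers":0},{"travel":[0.92,-0.03,0.5],"rot":[0,0,0],"fingers":0},{"travel":[0.92,-0.03,0.7],"rot":[0,0,0],"fingers":0},{"travel":[0.92,-0.03,0.7],"rot":[0,0,0],"fingers":0}]'
python3 -c "
from h import *
im,d,P,c=shot('wrist'); print('handle',ring(P,(.605,.267),.075,.095,.03))
plan([.605,.268,.07],85.7)"
```

```text
clock: 30.75
tcp_pos: [0.6013, 0.2676, 0.149]
orientation: [-0.002, 0.733, 0.68, -0.005]
wrist_force: [-0.4, -0.7, -0.4]
finger_gap: 0.0427
grip_force: 0.0
handle (array([0.6038, 0.2696, 0.0137]), 628)
at [0.6028 0.2678 0.1519] travel [0.005 0.023 0.682] yaw 85.65 tilt [-0.007  -0.0022] rot [-0.006  0.003 -0.001]
```

```bash
python3 -m pendant '[{"travel":[0.01,0.02,0.2],"rot":[0,0,0],"fingers":0},{"travel":[0.01,0.02,0.45],"rot":[0,0,0],"fingers":0},{"travel":[0.01,0.02,0.65],"rot":[0,0,0],"fingers":0},{"travel":[0.01,0.02,0.68],"rot":[0,0,0],"fingers":0},{"travel":[0.01,0.02,0.68],"rot":[0,0,0],"fingers":0},{"travel":[0.01,0.02,0.68],"rot":[0,0,0],"fingers":-1},{"travel":[0.01,0.02,0.68],"rot":[0,0,0],"fingers":-1},{"travel":[0.01,0.02,0.68],"rot":[0,0,0],"fingers":-1},{"travel":[0.01,0.02,0.68],"rot":[0,0,0],"fingers":-1},{"travel":[0.01,0.02,0.68],"rot":[0,0,0],"fingers":-1}]' 30
python3 -m pendant '[{"travel":[-0.03,0,0],"rot":[0,0,0],"fingers":-1},{"travel":[-0.1,0,0],"rot":[0,0,0],"fingers":-1},{"travel":[-0.18,0,0],"rot":[0,0,0],"fingers":-1},{"travel":[-0.26,0,0],"rot":[0,0,0],"fingers":-1},{"travel":[-0.34,0,0],"rot":[0,0,0],"fingers":-1},{"travel":[-0.42,0,0],"rot":[0,0,0],"fingers":-1},{"travel":[-0.5,0,0],"rot":[0,0,0],"fingers":-1},{"travel":[-0.57,0,0],"rot":[0,0,0],"fingers":-1},{"travel":[-0.6,0,0],"rot":[0,0,0],"fingers":-1},{"travel":[-0.6,0,0],"rot":[0,0,0],"fingers":-1}]'
python3 -c "
from h import *
im,d,P,c=shot('scene');print('stack',ring(P,(.595,.085),.14,.18,.045))
plan([.597,.126,.07],85.7)"
```

```text
clock: 31.8
tcp_pos: [0.6047, 0.2701, 0.0762]
orientation: [-0.002, 0.733, 0.68, -0.001]
wrist_force: [-13.5, -0.4, 8.8]
finger_gap: 0.0137
grip_force: 30.7
clock: 32.8
tcp_pos: [0.5994, 0.1976, 0.0762]
orientation: [-0.002, 0.733, 0.68, -0.001]
wrist_force: [-11.0, -0.6, 10.2]
finger_gap: 0.0132
grip_force: 30.8
stack (array([0.5949, 0.0842, 0.0348]), 195)
at [0.5994 0.1976 0.0761] travel [-0.597  0.025  0.051] yaw 85.68 tilt [-0.0039  0.0003] rot [-0.004 -0.    -0.   ]
```

```bash
python3 -m pendant '[{"travel":[-0.03,-0.01,0],"rot":[0,0,0],"fingers":-1},{"travel":[-0.1,-0.01,0],"rot":[0,0,0],"fingers":-1},{"travel":[-0.18,-0.01,0],"rot":[0,0,0],"fingers":-1},{"travel":[-0.26,-0.01,0],"rot":[0,0,0],"fingers":-1},{"travel":[-0.34,-0.01,0],"rot":[0,0,0],"fingers":-1},{"travel":[-0.42,-0.01,0],"rot":[0,0,0],"fingers":-1},{"travel":[-0.5,-0.01,0],"rot":[0,0,0],"fingers":-1},{"travel":[-0.55,-0.01,0],"rot":[0,0,0],"fingers":-1},{"travel":[-0.58,-0.01,0],"rot":[0,0,0],"fingers":-1},{"travel":[-0.58,-0.01,0],"rot":[0,0,0],"fingers":-1}]'
python3 -m pendant '[{"travel":[-0.02,0,0],"rot":[0,0,0],"fingers":-1},{"travel":[-0.04,0,0],"rot":[0,0,0],"fingers":-1},{"travel":[-0.04,0,0],"rot":[0,0,0],"fingers":-1}]'
python3 -c "
from h import *
im,d,P,c=shot('scene');print('stack',ring(P,(.588,.012),.14,.175,.045))
plan([.597,.126,.07],85.7)"
```

```text
clock: 33.85
tcp_pos: [0.5943, 0.1282, 0.0762]
orientation: [-0.001, 0.733, 0.68, -0.0]
wrist_force: [-7.6, -0.5, 7.5]
finger_gap: 0.0135
grip_force: 30.6
clock: 34.15
tcp_pos: [0.5943, 0.1278, 0.0762]
orientation: [-0.003, 0.732, 0.681, 0.003]
wrist_force: [-5.8, 14.1, 6.1]
finger_gap: 0.0134
grip_force: 30.3
stack (array([0.5913, 0.013 , 0.0342]), 256)
at [0.5943 0.1278 0.0762] travel [-0.013  0.023  0.052] yaw 85.83 tilt [-0.0002  0.0081] rot [-0.001 -0.008  0.002]
```

The carriage is against the inner stop (14 N). I'll unload, release and go up.

```bash
python3 -m pendant '[{"travel":[0.04,0,0],"rot":[0,0,0],"fingers":-1},{"travel":[0.04,0,0],"rot":[0,0,0],"fingers":0},{"travel":[0.04,0,0],"rot":[0,0,0],"fingers":0},{"travel":[0.04,0,0],"rot":[0,0,0],"fingers":0},{"travel":[0.04,0,-0.2],"rot":[0,0,0],"fingers":0},{"travel":[0.04,0,-0.6],"rot":[0,0,0],"fingers":0},{"travel":[0.04,0,-1],"rot":[0,0,0],"fingers":-1},{"travel":[0.04,0,-1],"rot":[0,0,0],"fingers":-1}]' >/dev/null
python3 -m pendant '[{"travel":[0,0,-0.4],"rot":[0,0,0],"fingers":-1},{"travel":[0,0,-0.8],"rot":[0,0,0],"fingers":-1},{"travel":[0,0,-0.8],"rot":[0,0,0],"fingers":-1}]'
python3 -c "
from h import *
for n in ('scene','top','wrist'):
  im,d,P,c=shot(n,'s8.png' if n=='scene' else None);print(n,'cap',ring(P,(.682,.004),.222,.245,.026),'stack',ring(P,(.588,.012),.14,.175,.045),'handle',ring(P,(.596,.126),.07,.095,.03))
plan([.678,.0045,.285],85.7)"
```

```text
clock: 35.3
tcp_pos: [0.5986, 0.1281, 0.2973]
orientation: [0.004, 0.734, 0.679, 0.005]
wrist_force: [1.1, 0.6, 0.3]
finger_gap: -0.0002
grip_force: 0.0
scene cap (array([0.6772, 0.0037, 0.0217]), 288) stack (array([0.5918, 0.0161, 0.0342]), 242) handle (array([0.5958, 0.1272, 0.0114]), 42)
top cap (array([0.6768, 0.0058, 0.0214]), 161) stack (array([0.5901, 0.0191, 0.0327]), 91) handle (None, 13)
wrist cap (array([0.6684, 0.0219, 0.0036]), 55) stack (array([ 0.5863, -0.0122,  0.0042]), 19) handle (array([0.5937, 0.1294, 0.0136]), 235)
at [0.596  0.128  0.2896] travel [-0.974  0.76   0.039] yaw 85.61 tilt [ 0.0005 -0.0001] rot [ 0.     0.    -0.001]
```

```bash
python3 -m pendant '[{"travel":[-0.2,0.3,0],"rot":[0,0,0],"fingers":-1},{"travel":[-0.5,0.6,0],"rot":[0,0,0],"fingers":-1},{"travel":[-0.9,0.75,0],"rot":[0,0,0],"fingers":-1},{"travel":[-0.97,0.75,0],"rot":[0,0,0],"fingers":-1},{"travel":[-0.97,0.75,0],"rot":[0,0,0],"fingers":-1}]'
python3 -c "
from h import *
plan([.677,.0045,.253],85.7)"
```

```text
clock: 35.95
tcp_pos: [0.6761, 0.003, 0.287]
orientation: [-0.002, 0.735, 0.678, -0.001]
wrist_force: [0.1, -0.1, 0.5]
finger_gap: -0.0001
grip_force: 0.0
at [0.6761 0.003  0.287 ] travel [0.013 0.007 0.284] yaw 85.42 tilt [-0.0044  0.0004] rot [-0.004 -0.    -0.005]
```

```bash
python3 -m pendant '[{"travel":[0.01,0.01,0.15],"rot":[0,0,0],"fingers":-1},{"travel":[0.01,0.01,0.25],"rot":[0,0,0],"fingers":-1},{"travel":[0.01,0.01,0.3],"rot":[0,0,0],"fingers":-1},{"travel":[0.01,0.01,0.34],"rot":[0,0,0],"fingers":-1},{"travel":[0.01,0.01,0.38],"rot":[0,0,0],"fingers":-1},{"travel":[0.01,0.01,0.41],"rot":[0,0,0],"fingers":-1},{"travel":[0.01,0.01,0.43],"rot":[0,0,0],"fingers":-1},{"travel":[0.01,0.01,0.43],"rot":[0,0,0],"fingers":-1}]'
```

```text
clock: 36.75
tcp_pos: [0.6772, 0.0076, 0.2398]
orientation: [-0.0, 0.733, 0.68, 0.001]
wrist_force: [-3.6, 2.6, 8.8]
finger_gap: -0.0
grip_force: 4.1
```

```bash
python3 -m pendant '[{"travel":[0,0,0.03],"rot":[0,0,0],"fingers":-1},{"travel":[0,0,0.05],"rot":[0,0,0],"fingers":-1},{"travel":[0,0,0.06],"rot":[0,0,0],"fingers":-1},{"travel":[0,0,0.06],"rot":[0,0,0],"fingers":-1}]'
```

```text
clock: 37.15
tcp_pos: [0.6774, 0.0076, 0.2388]
orientation: [0.002, 0.733, 0.68, 0.003]
wrist_force: [-13.1, 3.8, 29.4]
finger_gap: 0.0001
grip_force: 14.7
```

Hard stop at 29 N, so the head is fully down. I'll let it come up and go back over the handle.

```bash
python3 -m pendant '[{"travel":[0,0,-0.1],"rot":[0,0,0],"fingers":-1},{"travel":[0,0,-0.2],"rot":[0,0,0],"fingers":-1},{"travel":[0,0,-0.45],"rot":[0,0,0],"fingers":-1},{"travel":[0,0,-0.48],"rot":[0,0,0],"fingers":-1}]'
python3 -c "
from h import *
im,d,P,c=shot('scene','s9.png');print('cap',ring(P,(.682,.004),.222,.245,.026),np.nanmedian(P[...,2][(np.hypot(P[...,0]-.677,P[...,1]-.004)<.015)&(P[...,2]<.24)&(P[...,2]>.2)]),'stack',ring(P,(.588,.012),.14,.175,.045))
plan([.595,.128,.285],85.7)"
```

```text
clock: 37.55
tcp_pos: [0.6794, 0.0063, 0.2927]
orientation: [0.003, 0.733, 0.68, 0.002]
wrist_force: [1.0, 0.0, -0.1]
finger_gap: -0.0003
grip_force: 0.0
cap (array([0.6768, 0.0034, 0.0211]), 287) 0.23124616316802793 stack (array([0.5904, 0.0153, 0.0345]), 235)
at [0.6793 0.0064 0.2916] travel [ 0.957 -0.778  0.05 ] yaw 85.65 tilt [ 0.0056 -0.0009] rot [ 0.005  0.    -0.001]
```

View pics/s9.png

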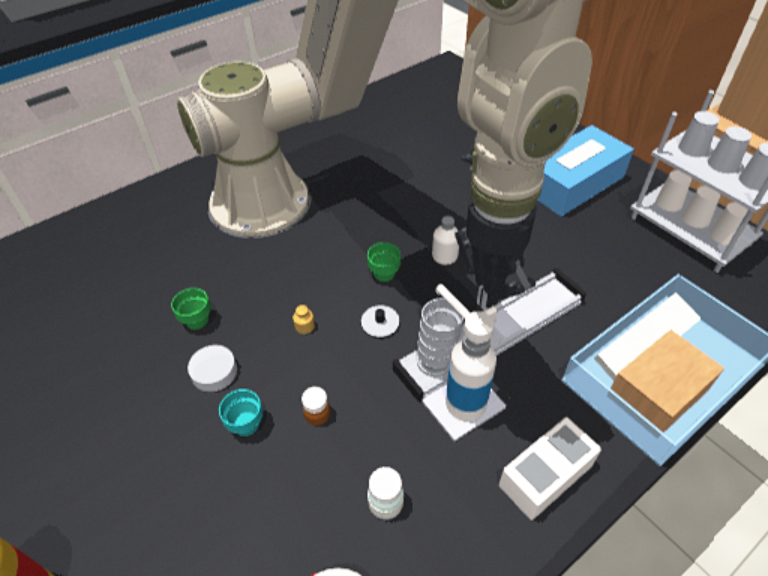

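The stack at (440,335) stands whole under the spout. The head is up again at 231 mm and the lid is still at (380,320). I'll go back to the handle.

```bash
python3 -m pendant '[{"travel":[0.3,-0.2,0],"rot":[0,0,0],"fingers":-1},{"travel":[0.6,-0.5,0],"rot":[0,0,0],"fingers":-1},{"travel":[0.96,-0.78,0],"rot":[0,0,0],"fingers":0},{"travel":[0.96,-0.78,0.1],"rot":[0,0,0],"fingers":0},{"travel":[0.96,-0.78,0.5],"rot":[0,0,0],"fingers":0},{"travel":[0.96,-0.78,0.9],"rot":[0,0,0],"fingers":0},{"travel":[0.96,-0.78,1],"rot":[0,0,0],"fingers":0},{"travel":[0.96,-0.78,1],"rot":[0,0,0],"fingers":0}]'
python3 -c "
from h import *
im,d,P,c=shot('wrist'); print('handle',ring(P,(.596,.127),.075,.095,.03))
plan([.5952,.128,.073],85.7)"
```

```text
clock: 38.4
tcp_pos: [0.5914, 0.1282, 0.1659]
orientation: [-0.002, 0.734, 0.68, -0.002]
wrist_force: [-0.7, -0.0, 0.3]
finger_gap: 0.0426
grip_force: 0.0
handle (array([0.5945, 0.1293, 0.0136]), 551)
at [0.5932 0.1283 0.1685] travel [-0.001  0.018  0.795] yaw 85.63 tilt [-0.0015 -0.0003] rot [-0.001  0.    -0.001]
```

```bash
python3 -m pendant '[{"travel":[0,0.01,0.3],"rot":[0,0,0],"fingers":0},{"travel":[0,0.01,0.6],"rot":[0,0,0],"fingers":0},{"travel":[0,0.01,0.77],"rot":[0,0,0],"fingers":0},{"travel":[0,0.01,0.79],"rot":[0,0,0],"fingers":0},{"travel":[0,0.01,0.79],"rot":[0,0,0],"fingers":-1},{"travel":[0,0.01,0.79],"rot":[0,0,0],"fingers":-1},{"travel":[0,0.01,0.79],"rot":[0,0,0],"fingers":-1},{"travel":[0,0.01,0.79],"rot":[0,0,0],"fingers":-1}]' 30
python3 -m pendant '[{"travel":[0.03,0,0],"rot":[0,0,0],"fingers":-1},{"travel":[0.1,0,0],"rot":[0,0,0],"fingers":-1},{"travel":[0.18,0,0],"rot":[0,0,0],"fingers":-1},{"travel":[0.26,0,0],"rot":[0,0,0],"fingers":-1},{"travel":[0.34,0,0],"rot":[0,0,0],"fingers":-1},{"travel":[0.42,0,0],"rot":[0,0,0],"fingers":-1},{"travel":[0.5,0,0],"rot":[0,0,0],"fingers":-1},{"travel":[0.57,0,0],"rot":[0,0,0],"fingers":-1},{"travel":[0.6,0,0],"rot":[0,0,0],"fingers":-1},{"travel":[0.6,0,0],"rot":[0,0,0],"fingers":-1}]'
python3 -m pendant '[{"travel":[0.03,0,0],"rot":[0,0,0],"fingers":-1},{"travel":[0.1,0,0],"rot":[0,0,0],"fingers":-1},{"travel":[0.18,0,0],"rot":[0,0,0],"fingers":-1},{"travel":[0.26,0,0],"rot":[0,0,0],"fingers":-1},{"travel":[0.34,0,0],"rot":[0,0,0],"fingers":-1},{"travel":[0.42,0,0],"rot":[0,0,0],"fingers":-1},{"travel":[0.5,0,0],"rot":[0,0,0],"fingers":-1},{"travel":[0.57,0,0],"rot":[0,0,0],"fingers":-1},{"travel":[0.6,0,0],"rot":[0,0,0],"fingers":-1},{"travel":[0.6,0,0],"rot":[0,0,0],"fingers":-1}]'
python3 -c "
from h import *
plan([.608,.296,.07],85.7)"
```

```text
clock: 39.25
tcp_pos: [0.5943, 0.1286, 0.0766]
orientation: [0.0, 0.733, 0.68, 0.0]
wrist_force: [-5.0, 0.7, 4.8]
finger_gap: 0.0138
grip_force: 31.0
clock: 40.25
tcp_pos: [0.5996, 0.2014, 0.0766]
orientation: [-0.0, 0.733, 0.68, 0.001]
wrist_force: [-5.3, 2.4, 4.4]
finger_gap: 0.0134
grip_force: 30.9
clock: 41.25
tcp_pos: [0.6048, 0.2734, 0.0766]
orientation: [-0.001, 0.733, 0.68, 0.001]
wrist_force: [-6.4, 2.1, 3.9]
finger_gap: 0.0135
grip_force: 30.9
at [0.6048 0.2734 0.0766] travel [0.19  0.012 0.055] yaw 85.74 tilt [0.0001 0.0018] rot [-0.    -0.002  0.001]
```

```bash
python3 -m pendant '[{"travel":[0.03,0,0],"rot":[0,0,0],"fingers":-1},{"travel":[0.08,0,0],"rot":[0,0,0],"fingers":-1},{"travel":[0.13,0,0],"rot":[0,0,0],"fingers":-1},{"travel":[0.17,0,0],"rot":[0,0,0],"fingers":-1},{"travel":[0.2,0,0],"rot":[0,0,0],"fingers":-1},{"travel":[0.22,0,0],"rot":[0,0,0],"fingers":-1},{"travel":[0.24,0,0],"rot":[0,0,0],"fingers":-1},{"travel":[0.24,0,0],"rot":[0,0,0],"fingers":-1}]'
```

```text
clock: 42.05
tcp_pos: [0.6065, 0.2964, 0.0765]
orientation: [0.002, 0.734, 0.679, -0.003]
wrist_force: [-7.3, -15.9, 8.3]
finger_gap: 0.0132
grip_force: 31.7
```

```bash
python3 -m pendant '[{"travel":[-0.03,0,0],"rot":[0,0,0],"fingers":-1},{"travel":[-0.03,0,0],"rot":[0,0,0],"fingers":0},{"travel":[-0.03,0,0],"rot":[0,0,0],"fingers":0},{"travel":[-0.03,0,0],"rot":[0,0,0],"fingers":0},{"travel":[-0.03,0,-0.2],"rot":[0,0,0],"fingers":0},{"travel":[-0.03,0,-0.6],"rot":[0,0,0],"fingers":0},{"travel":[-0.03,0,-1],"rot":[0,0,0],"fingers":0},{"travel":[-0.03,0,-1],"rot":[0,0,0],"fingers":0}]' >/dev/null
python3 -m pendant '[{"travel":[0,-0.4,-0.3],"rot":[0,0,0],"fingers":0},{"travel":[0,-0.8,-0.5],"rot":[0,0,0],"fingers":0},{"travel":[-0.3,-1,-0.5],"rot":[0,0,0],"fingers":0},{"travel":[-0.6,-1,-0.5],"rot":[0,0,0],"fingers":0},{"travel":[-1,-1,-0.5],"rot":[0,0,0],"fingers":0}]' >/dev/null
python3 -m pendant '[{"travel":[-0.4,0,0],"rot":[0,0,0],"fingers":0},{"travel":[-0.8,0,0.2],"rot":[0,0,0],"fingers":0},{"travel":[-1,0,0.4],"rot":[0,0,0],"fingers":0},{"travel":[-1,0,0.4],"rot":[0,0,0],"fingers":0}]' 
python3 -c "
from h import *
im,d,P,c=shot('scene','s10.png');print('stack',ring(P,(.6,.182),.14,.175,.045),'handle',ring(P,(.607,.296),.07,.095,.03),'lid',ring(P,(.448,0),.02,.045,.025))
plan([.448,0,.15],85.7)"
```

```text
clock: 43.75
tcp_pos: [0.4674, 0.0642, 0.203]
orientation: [-0.001, 0.735, 0.678, -0.002]
wrist_force: [-1.1, 0.4, 1.0]
finger_gap: 0.0424
grip_force: 0.0
stack (array([0.6034, 0.1835, 0.0348]), 278) handle (array([0.6082, 0.2933, 0.0138]), 63) lid (array([ 0.4483, -0.0016,  0.01  ]), 47)
at [0.4684 0.0655 0.2046] travel [-0.558 -0.125  0.455] yaw 85.45 tilt [-0.0025  0.0001] rot [-0.002  0.    -0.004]
```

```bash
python3 -m pendant '[{"travel":[-0.3,-0.1,0.1],"rot":[0,0,0],"fingers":0},{"travel":[-0.54,-0.12,0.3],"rot":[0,0,0],"fingers":0},{"travel":[-0.54,-0.12,0.5],"rot":[0,0,0],"fingers":0},{"travel":[-0.54,-0.12,0.6],"rot":[0,0,0],"fingers":0},{"travel":[-0.54,-0.12,0.6],"rot":[0,0,0],"fingers":0}]'
python3 -c "
from h import *
im,d,P,c=shot('wrist'); print('knob',ring(P,(.448,0),.02,.045,.025),'disc',ring(P,(.448,0),.004,.014,.045))
q=P[(np.hypot(P[...,0]-.448,P[...,1])<.02)&(P[...,2]>.02)];print(np.percentile(q[:,2],[50,95]))
plan([.448,0,.033],85.7)"
```

```text
clock: 44.3
tcp_pos: [0.4499, 0.0041, 0.1332]
orientation: [-0.001, 0.733, 0.68, -0.0]
wrist_force: [-0.8, 1.1, 1.1]
finger_gap: 0.0427
grip_force: 0.0
knob (array([0.4465, 0.0025, 0.0089]), 395) disc (array([0.4464, 0.0023, 0.0361]), 3779)
[0.19725532 0.20576454]
at [0.4506 0.0041 0.1342] travel [-0.036 -0.019  0.843] yaw 85.71 tilt [0.     0.0001] rot [ 0. -0.  0.]
```

```bash
python3 -m pendant '[{"travel":[-0.03,-0.028,0.3],"rot":[0,0,0],"fingers":0},{"travel":[-0.03,-0.028,0.6],"rot":[0,0,0],"fingers":0},{"travel":[-0.03,-0.028,0.78],"rot":[0,0,0],"fingers":0},{"travel":[-0.03,-0.028,0.82],"rot":[0,0,0],"fingers":0},{"travel":[-0.03,-0.028,0.82],"rot":[0,0,0],"fingers":-1},{"travel":[-0.03,-0.028,0.82],"rot":[0,0,0],"fingers":-1},{"travel":[-0.03,-0.028,0.82],"rot":[0,0,0],"fingers":-1},{"travel":[-0.03,-0.028,0.82],"rot":[0,0,0],"fingers":-1}]' 40
python3 -m pendant '[{"travel":[0,0,-0.3],"rot":[0,0,0],"fingers":-1},{"travel":[0,0,-0.7],"rot":[0,0,0],"fingers":-1},{"travel":[0,0,-1],"rot":[0,0,0],"fingers":-1},{"travel":[0,0,-1],"rot":[0,0,0],"fingers":-1}]'
python3 -c "
from h import *
plan([.602,.182,.27],85.7)"
```

```text
clock: 45.15
tcp_pos: [0.4482, -0.0, 0.037]
orientation: [0.001, 0.733, 0.68, 0.001]
wrist_force: [-0.2, 1.4, 7.6]
finger_gap: 0.016
grip_force: 39.7
clock: 45.55
tcp_pos: [0.4501, -0.0006, 0.161]
orientation: [0.004, 0.734, 0.68, 0.003]
wrist_force: [0.8, -0.3, -0.5]
finger_gap: 0.0163
grip_force: 39.4
at [ 0.4501 -0.0006  0.161 ] travel [ 1.613  1.155 -0.899] yaw 85.63 tilt [ 0.0101 -0.0021] rot [ 0.01   0.001 -0.001]
```

```bash
python3 -m pendant '[{"travel":[0.3,0,-0.3],"rot":[0,0,0],"fingers":-1},{"travel":[0.7,0,-0.6],"rot":[0,0,0],"fingers":-1},{"travel":[1,0,-0.75],"rot":[0,0,0],"fingers":-1},{"travel":[1,0.2,-0.75],"rot":[0,0,0],"fingers":-1}]' >/dev/null
python3 -m pendant '[{"travel":[0.3,0.2,0],"rot":[0,0,0],"fingers":-1},{"travel":[0.5,0.5,0],"rot":[0,0,0],"fingers":-1},{"travel":[0.53,0.8,0],"rot":[0,0,0],"fingers":-1},{"travel":[0.53,0.92,0],"rot":[0,0,0],"fingers":-1},{"travel":[0.53,0.92,0],"rot":[0,0,0],"fingers":-1}]'
python3 -c "
from h import *
im,d,P,c=shot('wrist','w11.png',1); print('stack',ring(P,(.602,.182),.149,.166,.045))
t=env.get_state()['tcp_pos']; print('lid',ring(P,t,t[2]-.04,t[2]-.02,.05))
im,d,P,c=shot('scene');print('stack',ring(P,(.602,.182),.14,.175,.045),'lid',ring(P,t,t[2]-.04,t[2]-.02,.05))
plan([.602,.183,.22],85.7)"
```

```text
clock: 46.45
tcp_pos: [0.596, 0.1728, 0.2436]
orientation: [-0.0, 0.734, 0.68, -0.001]
wrist_force: [-1.5, -0.0, -0.6]
finger_gap: 0.0163
grip_force: 39.4
stack (array([0.6024, 0.187 , 0.0329]), 523)
lid (array([0.5954, 0.1748, 0.0362]), 6143)
stack (array([0.6046, 0.1835, 0.0342]), 225) lid (array([0.5959, 0.1716, 0.0366]), 372)
at [0.5938 0.1727 0.2444] travel [0.091 0.062 0.203] yaw 85.62 tilt [-0.0023 -0.0004] rot [-0.002  0.001 -0.001]
```

View pics/w11.png

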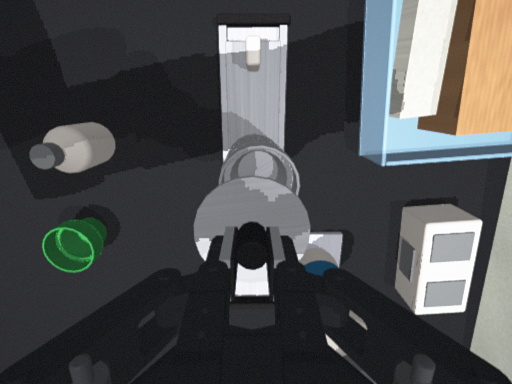

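The lid is held level at (252,235), with the stack mouth at (260,180). I'll shift by the measured difference and lower it.

```bash
python3 -m pendant '[{"travel":[0.06,0.04,0],"rot":[0,0,0],"fingers":-1},{"travel":[0.105,0.06,0.1],"rot":[0,0,0],"fingers":-1},{"travel":[0.105,0.06,0.25],"rot":[0,0,0],"fingers":-1},{"travel":[0.105,0.06,0.3],"rot":[0,0,0],"fingers":-1},{"travel":[0.105,0.06,0.3],"rot":[0,0,0],"fingers":-1}]'
python3 -c "
from h import *
t=env.get_state()['tcp_pos']
im,d,P,c=shot('scene');print('stack',ring(P,(.604,.184),.14,.162,.04),'lid',ring(P,t,t[2]-.036,t[2]-.02,.05))
im,d,P,c=shot('wrist');print('lid',ring(P,t,t[2]-.036,t[2]-.02,.05))
plan([.603,.185,.188],85.7)"
```

```text
clock: 47.05
tcp_pos: [0.6014, 0.1851, 0.2079]
orientation: [-0.001, 0.733, 0.68, -0.001]
wrist_force: [0.0, -0.6, -1.0]
finger_gap: 0.0164
grip_force: 39.5
stack (array([0.6051, 0.1819, 0.0327]), 146) lid (array([0.6029, 0.1843, 0.0365]), 354)
lid (array([0.6014, 0.187 , 0.0364]), 6112)
at [0.6025 0.185  0.2097] travel [0.    0.004 0.181] yaw 85.65 tilt [ 0.     -0.0001] rot [ 0.     0.    -0.001]
```

```bash
python3 -m pendant '[{"travel":[0,0.01,0.06],"rot":[0,0,0],"fingers":-1},{"travel":[0,0.01,0.1],"rot":[0,0,0],"fingers":-1},{"travel":[0,0.01,0.14],"rot":[0,0,0],"fingers":-1},{"travel":[0,0.01,0.17],"rot":[0,0,0],"fingers":-1},{"travel":[0,0.01,0.17],"rot":[0,0,0],"fingers":-1},{"travel":[0,0.01,0.17],"rot":[0,0,0],"fingers":-1}]'
```

```text
clock: 47.75
tcp_pos: [0.6038, 0.1848, 0.189]
orientation: [-0.0, 0.734, 0.68, -0.0]
wrist_force: [-1.0, -0.1, -0.3]
finger_gap: 0.0164
grip_force: 39.5
```

```bash
python3 -m pendant '[{"travel":[0,0,0.01],"rot":[0,0,0],"fingers":-1},{"travel":[0,0,0.015],"rot":[0,0,0],"fingers":-1},{"travel":[0,0,0.015],"rot":[0,0,0],"fingers":-1}]'
python3 -m pendant '[{"travel":[0,0,0],"rot":[0,0,0],"fingers":-0.2},{"travel":[0,0,0],"rot":[0,0,0],"fingers":-0.2},{"travel":[0,0,0],"rot":[0,0,0],"fingers":-0.2},{"travel":[0,0,-0.1],"rot":[0,0,0],"fingers":-0.2},{"travel":[0,0,-0.4],"rot":[0,0,0],"fingers":-0.2},{"travel":[0,0,-0.8],"rot":[0,0,0],"fingers":-0.2},{"travel":[0,-0.4,-0.9],"rot":[0,0,0],"fingers":-0.2},{"travel":[0,-0.8,-0.9],"rot":[0,0,0],"fingers":-0.2},{"travel":[0,-0.8,-0.9],"rot":[0,0,0],"fingers":-0.2}]'
python3 -c "
from h import *
im,d,P,c=shot('scene','s12.png');print('disc',ring(P,(.603,.184),.155,.17,.05),'knob',ring(P,(.603,.184),.174,.2,.03),'handle',ring(P,(.607,.296),.07,.095,.03))
q=P[(np.hypot(P[...,0]-.603,P[...,1]-.184)<.034)&(P[...,2]>.15)&(P[...,2]<.17)];print(np.median(q[:,2]),'plane',np.round(np.linalg.lstsq(np.c_[q[:,:2],np.ones(len(q))],q[:,2],rcond=None)[0],3))
print('stack',ring(P,(.603,.184),.135,.153,.05))
print(env.get_state()['clock'])
"
```

```text
clock: 48.05
tcp_pos: [0.6042, 0.1849, 0.188]
orientation: [0.0, 0.734, 0.68, 0.001]
wrist_force: [-1.2, 0.1, 3.8]
finger_gap: 0.0163
grip_force: 39.9
clock: 48.95
tcp_pos: [0.5016, 0.1922, 0.2961]
orientation: [-0.001, 0.733, 0.68, -0.002]
wrist_force: [0.2, 0.4, 0.4]
finger_gap: 0.0339
grip_force: 0.0
disc (array([0.6054, 0.1849, 0.0371]), 433) knob (array([0.6044, 0.1859, 0.0108]), 54) handle (array([0.6091, 0.2921, 0.0139]), 65)
0.1597829184690026 plane [-0.006  0.031  0.158]
stack (array([0.6057, 0.1794, 0.0325]), 114)
49.0
```

View pics/s12.png

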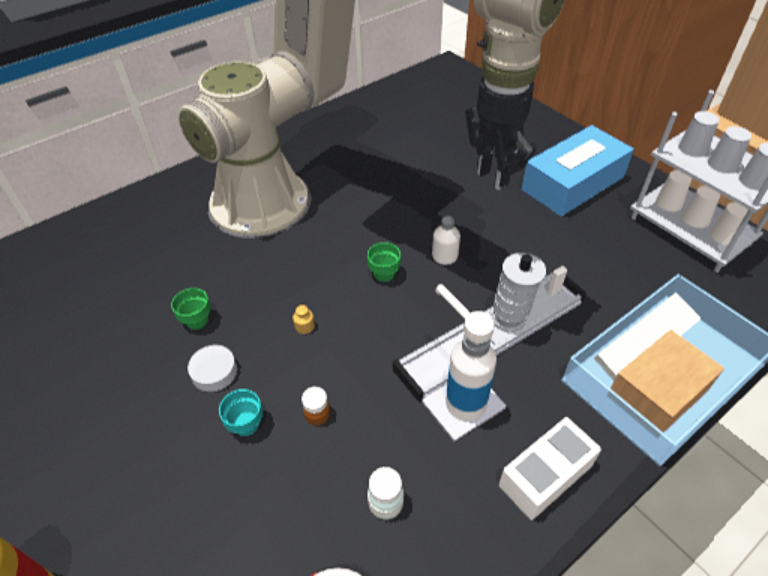

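The lid sits level, knob up, on the stack at (523,275). Its disc top measures about 160 mm against 161 expected, the carriage is out, and the gripper is clear.

```bash
python3 -c "
from workcell import env
print(env.hand_in())"
```

```text
the job is handed in; nothing more can be done
None
```

I've handed the job in, but it returned no verdict. By the last pictures, all four steel cups are nested in the cup place, the pump was pressed fully once with the stack under the spout, the carriage is back out, and the lid sits level on the top cup; no bystander appears to have moved.

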